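# Draw the test kiln

### The job

Unload the small test kiln, whose car was left half-way out to cool. Pull up the spring knob, draw the car out by it to the outermost hole and let the pin drop home. Before any cup is taken off, take the infrared thermometer and hold it steady for two seconds with its lens pointing at the middle of the kiln shelf from 10 to 20 cm, to see that the load has cooled. Then stand all the cups upright in the ware tray, seat the thermometer nose down in its holster again, and run the empty car back into the kiln until the pin has dropped into the innermost hole.

Things in the scene. Friction and masses are not known exactly. Their poses are not given: they have to be found in the camera images.
- kiln: bench test kiln with its car's rail, fixed. Grey steel case 235 wide (x), 230 deep (y), 225 high, its plug door lying on the roof (to 280 high). Origin on the bench in the middle of the mouth, which looks along -y; the rail (square tube 40 wide, top 50 above the bench, three holes in its top) runs out along -y to 362 mm from the mouth
- car (a joint): travel of the kiln car along the rail, m, growing as it is drawn out (along the kiln's -y). The pin meets its holes at 0 (innermost), 0.150 and 0.235 (outermost); each hole has 1.5 mm of play and there is a hard stop 2 mm beyond both end holes. Starts at 0.150, pinned, where it was left to cool. The car weighs 1.5 kg and drags with about 3 N
- pin (a joint): height of the spring pin, m: 0 = dropped home in a hole (the car cannot move), 0.008 = clear of the rail or riding on its top, 0.014 = upper stop. The spring pushes it down with 6 N at 0 and 10 N at 0.014. A pin let go between holes rides on the rail and drops by itself into the next hole it passes
- pin_knob (a point): middle of the black mushroom knob on top of the spring pin: 32 mm diameter, 25 mm high, vertical axis, centre 108 mm above the bench with the pin home; its round spring housing (21 mm diameter) is below it, up to 86 mm. It rides with the car: at travel 0 it is 93 mm in front of the kiln's mouth, at the start 243 mm
- shelf_mid (a point): middle of the kiln shelf on the car: pale square setter tray 172 x 172 mm, standing face 103 mm above the bench, rim 6 thick and 12 higher; 190 mm behind the knob; inside the kiln at travel 0, its rear edge 51 mm clear of the mouth at travel 0.235. The cups stand round this point, which is left free
- cup_a: fired test cup, sea-green, 66 mm diameter, 57 high, open at the top, wall about 6 mm, 0.12 kg; origin at the centre of its underside, z up its axis. Starts near a corner of the kiln shelf (about 40 mm from its middle in both directions); may be absent
- cup_b: fired test cup, speckled pale grey, 62 mm diameter, 60 high, 0.11 kg; otherwise as cup_a, on another corner of the kiln shelf; may be absent
- cup_c: same kind as cup_b, on another corner of the kiln shelf; may be absent
- ware_tray: shallow wooden ware tray lying on the bench, fixed: 194 x 194 mm outside, 180 x 180 inside, floor 10 mm and rim 21 mm above the bench; origin at the centre of its underside, x and y along its sides. Empty at the start
- holster: holster for the thermometer, fixed: 95 mm square steel foot 8 thick with an upright black tube on it, 56 mm outside and 44 inside diameter, open rim 50 mm above the bench. Origin at the centre of its underside
- thermometer: pistol-shaped infrared thermometer, 0.2 kg. Origin at the lens; z runs back along the barrel, the lens looks along -z (down in the holster, 16 mm above the bench). Round nose 36 mm diameter, 29 at the tip; collar 53 mm diameter at z 34-40 rests on the holster's rim; barrel 46 (x) x 40 (y) from z 40 to 130, take it across y at z 110; handle along -x to 100 mm at z 75-130. Seats at any yaw
- glaze_jar: bystander: white plastic jar with green lid, 48 mm diameter, 68 high, standing on the bench; origin at the centre of its underside
- wood_rib: bystander: flat wooden rib 61 x 101 x 6 mm lying on the bench; origin at the centre of its underside

How it is judged:
On the way, in this order (a step that is already met when the one before it is completed fails the run):
1. the car stands at the outermost hole with the pin dropped home (value of joint car between 0.23 and 0.24 m and value of joint pin below 0.003 m), for 0.3 s.
2. with the car locked there, the thermometer is held still, its lens 8.5 to 21.5 cm from the shelf and looking within 16 mm of the shelf's middle (all of step 1 and x of shelf_mid in the frame of thermometer between -0.016 and 0.016 m and y of shelf_mid in the frame of thermometer between -0.016 and 0.016 m and z of shelf_mid in the frame of thermometer between -0.215 and -0.085 m and linear speed of thermometer below 0.02 m/s and angular speed of thermometer below 0.2 rad/s), for 1.5 s.
3. every cup stands upright in the ware tray (x of cup_a in the frame of ware_tray between -0.08 and 0.08 m and y of cup_a in the frame of ware_tray between -0.08 and 0.08 m and z of cup_a in the frame of ware_tray between 0.004 and 0.018 m and angle between each of cup_a, cup_b, cup_c's own z axis and vertical below 0.15 rad and linear speed of each of cup_a, cup_b, cup_c below 0.02 m/s and x of cup_b in the frame of ware_tray between -0.08 and 0.08 m and y of cup_b in the frame of ware_tray between -0.08 and 0.08 m and z of cup_b in the frame of ware_tray between 0.004 and 0.018 m and x of cup_c in the frame of ware_tray between -0.08 and 0.08 m and y of cup_c in the frame of ware_tray between -0.08 and 0.08 m and z of cup_c in the frame of ware_tray between 0.004 and 0.018 m), for 0.2 s.
4. the car is back in the kiln, the pin dropped home in the innermost hole (value of joint car between -0.005 and 0.005 m and value of joint pin below 0.003 m), for 0.3 s.
At the end, for the whole second after the job is handed in: Every cup upright (within 0.15 rad) and at rest on the floor of the ware tray; thermometer seated upright in the holster, collar on the rim (5 mm), within 8 mm of its axis; car within 5 mm of the innermost hole with the pin home (below 3 mm) (all of step 3 and all of step 4 and horizontal distance between thermometer and holster below 0.008 m and z of thermometer in the frame of holster between 0.011 and 0.021 m and angle between thermometer's own z axis and vertical below 0.12 rad and linear speed of thermometer below 0.02 m/s); the robot touches nothing.
It fails at once if the glaze jar or the wooden rib was shifted by more than 4 cm (distance of any of glaze_jar, wood_rib from where it was at the start of the episode above 0.04 m).
Of cup_a, cup_b, cup_c only 2 to 3 are there at a start; the rules pass over those that are not, and their reading is None.
At some moment in a run one of cup_a, cup_b, cup_c may be knocked a few centimetres aside while the robot is not near it.
It also fails if it takes over 208 s, if anything falls off the work surface, if the arm or the gripper's body presses on something with over 40 N, if the wrist force passes 120 N, or if a joint passes its speed limit or range.

### The arm

A 6-joint arm with a two-finger parallel gripper is mounted at the origin on the work surface; the furniture and walls round the work are solid. World frame = base frame: x ahead of the robot, y to its left, z up, the work surface at z = 0. Lengths are in m, angles in rad, forces in N, time in s.
With the tool pointing down it reaches from about 0.25 to 0.725 m from the base axis. Payload 4 kg.
Tool frame: the origin (TCP) lies midway between the tips of the shut fingers; the grasp point (between the pads) lies 19 mm behind it; z points along the fingers, x is the direction in which the jaws open and shut, and the axes are right-handed (so a half turn about z gives the same grasp; the last joint's range is limited). The gripper opens to 85 mm and grips with 20 to 120 N. Pads are 22 mm wide; open, the fingers measure 114 mm over their backs; the gripper's body (76 mm by 85 mm) begins 54 mm behind the grasp point. The pads swing forward as they close: fully open they stand 13 mm farther back than shut.
Start: joints at [-1.297, 0.241, 0.005, 1.335, 0, 1.571], TCP at [0.135, -0.481, 0.203] pointing down, gripper open.
Joint ranges: [-2.72, 2.72], [-1.05, 1.87], [-1.09, 1.28], [-1.99, 2.15], [-1.42, 1.44], [-3.14, 3.14]. Speed limits (rad/s): [2.79, 2.79, 3.14, 3.14, 3.14, 3.14].

### API

Orientations are given as a unit quaternion [x, y, z, w].
In Python, from workcell import bot, vision, ticket gives the robot as it stands.
- The arm moves only by the tool play_rows, never from a script. Its argument "deltas" is one flat list of numbers, 5 for each row, row after row: the opening, from 0 (shut) to 1 (fully open), then the shift along the tool's x, y, z in units of 60 mm (1.0 is 60 mm), then the turn about the tool's z in degrees. A call has 1 to 12 rows; each row shifts and turns the pose as measured when the row begins, along the tool's axes as they then stand; what a row does not reach is not made up. A row lasts 1/8 s, in which the tool goes at most 62.5 mm and 10.7 degrees, less where a joint would pass 70% of its speed; a pose out of reach is approached as far as the arm can. A call is refused whole if a number of a shift passes 1 or a number of a turn 10.7, either way. A call with a gripper value outside its range is refused whole. The fingers move at their own pace and stop on an object; the grip force is fixed at half the most. Time passes only in rows, so rows that do not move let the fingers close. It gives the time, the measured TCP pose, the force and the opening at its end, in the units of the state.
- bot.get_obs(): the state, without advancing time (a new reading comes with each control period).
- vision.camera(name): name is "scene" or "top" or "wrist"; returns a dict with "color" (384x512x3 uint8, blue, green, red), "intrinsics" (3x3 intrinsics, pixels), "k1" (the pictures are not rectified: a ray, as slopes to the right and down, at radius r is drawn at 1 + k1 r^2 times it, then the intrinsics apply), "rvec" (rotation vector, rad) and "tvec" (3), from world to camera coordinates, as OpenCV has them. Camera axes: x right, y down, z forward; pixel columns grow to the right and rows downward; lengths in m; the calibration is good to about 2 mm. A picture is of the moment at which its call begins. There is no depth.
- ticket.job_done(): hands the job in, once; it reports no verdict.
The state is a dict: "clock": time; "joint_pos": joint angles; "joint_vel": joint speeds; "tau": joint torques, N m; "eef_pos": TCP position; "tool_rot": TCP orientation; "ft_force": force on the tool from outside, world axes, zero at the start; "ft_torque": the same for the moment, N m; "grip_width": finger opening in m.
Only numpy, scipy, OpenCV 4.12 (cv2) and the standard library are available. Lean on these libraries where they do the work, as an engineer would, in place of code of your own. Each camera call takes 0.05 s, during which the arm holds its last target. There are 200 camera calls.

## Working session

There is one attempt and no reset: what is moved stays moved. The work goes in short steps, Python scripts to look and compute and a tool call to move; the robot and the scene stay as the last step left them, time stands still between calls to the robot, and variables do not carry over. Pictures are saved under pics/ and viewed, about 12 in all and at most 16, crops included, and the job is handed in when it is done.

Besides the shell and the picture viewer there is one more tool, called after "Call:" as name(argument=value, ...), one argument or row to a line, values as JSON. play_rows: Moves the arm, as the interface text tells. Its arguments: {"type":"object","properties":{"deltas":{"type":"array"}},"required":["deltas"]}

```bash
mkdir -p pics; ls
cat > h.py <<'E'
import numpy as np, cv2, json
from scipy.spatial.transform import Rotation as R
from workcell import bot, vision, ticket
def cam(name):
    c=vision.camera(name); c={k:(np.array(v) if k!='color' else v) for k,v in c.items()}
    np.savez(f'last_{name}.npz',**c); return c
def ray(c,u,v):
    K=c['intrinsics']; d=np.array([(u-K[0,2])/K[0,0],(v-K[1,2])/K[1,1]]); p=d.copy()
    for _ in range(20): p=d/(1+float(c['k1'])*(p@p))
    M=cv2.Rodrigues(c['rvec'].astype(float).reshape(3,1))[0]; t=c['tvec'].reshape(3)
    return -M.T@t, M.T@np.array([p[0],p[1],1.])
def onz(c,u,v,z):
    o,d=ray(c,u,v); return o+d*(z-o[2])/d[2]
def proj(c,P):
    M=cv2.Rodrigues(c['rvec'].astype(float).reshape(3,1))[0]
    q=M@np.array(P,float)+c['tvec'].reshape(3); p=q[:2]/q[2]; p=p*(1+float(c['k1'])*(p@p)); K=c['intrinsics']
    return np.array([K[0,0]*p[0]+K[0,2],K[1,1]*p[1]+K[1,2]])
def tool(P):  # world point -> shift in tool units from the present TCP
    o=bot.get_obs(); return R.from_quat(o['tool_rot']).inv().apply(np.array(P)-o['eef_pos'])/0.06
def st():
    o=bot.get_obs(); M=R.from_quat(o['tool_rot']).as_matrix()
    print('t',round(o['clock'],2),'p',np.round(o['eef_pos'],4),'x',np.round(M[:,0],3),'z',np.round(M[:,2],3),'q',np.round(o['joint_pos'],2),'F',np.round(o['ft_force'],1),'w',round(o['grip_width'],4)); return o
E
python3 - <<'E'
from h import *
st()
for n in ['scene','top']:
    c=cam(n); cv2.imwrite(f'pics/{n}0.png',c['color']); print(n,ray(c,256,192),c['k1'])
E
```

```text
pics
t 0.0 p [ 0.135  -0.4807  0.2021] x [ 0.27  -0.963 -0.002] z [-0.001  0.002 -1.   ] q [-1.3   0.24  0.    1.34  0.    1.57] F [-0.5  0.1 -0.2] w 0.0853
scene (array([1.24142548, 0.05068453, 1.00396284]), array([-0.66235358, -0.09587501, -0.7431249 ])) -0.12673268017974737
top (array([-0.46977153, -0.44278294,  1.32539506]), array([ 0.55959118,  0.25085607, -0.78992283])) -0.07159989799591703
```

View pics/scene0.png

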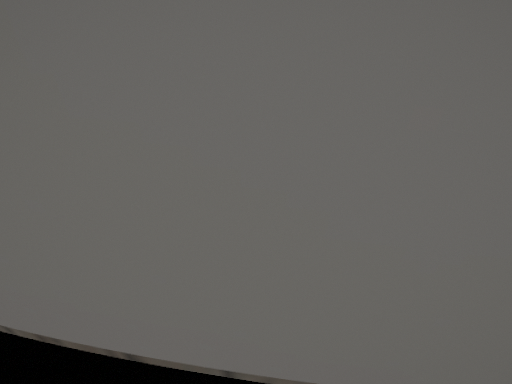

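View pics/top0.png

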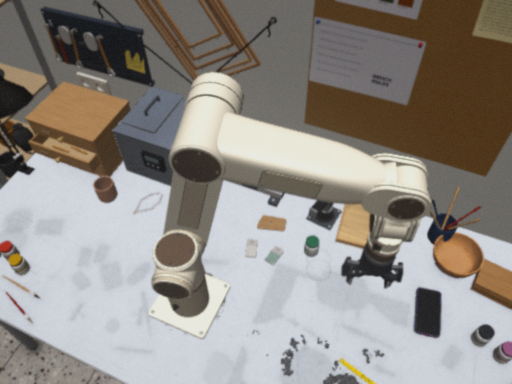

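Scene camera: blocked (only a grey surface). Top: robot centred, grey kiln box at about (155,135), black items at (275,195) and (325,212), tray at (355,225), jar at (312,243), rib at (270,223). The arm hides much of it, so I'll check where these points are and look through the wrist camera.

Run:
```python
from h import *
c=dict(np.load('last_top.npz'))
for n,(u,v,z) in dict(kilnbox=(150,165,0.1),boxbot=(170,182,0),blk=(277,197,.1),holst=(322,218,0),tray=(355,222,.02),jar=(312,240,.068),rib=(271,223,0),base=(192,305,0)).items(): print(n,np.round(onz(c,u,v,z),3))
w=cam('wrist'); print(ray(w,256,192)); cv2.imwrite('pics/w0.png',w['color'])
t=c['color'][150:270,200:400]; cv2.imwrite('pics/t0c.png',np.vstack([cv2.resize(t,(800,480),interpolation=3)]))
```

```text
kilnbox [0.363 0.342 0.1  ]
boxbot [ 0.388  0.292 -0.   ]
blk [ 0.406 -0.127  0.1  ]
holst [ 0.453 -0.28   0.   ]
tray [ 0.468 -0.391  0.02 ]
jar [ 0.312 -0.285  0.068]
rib [ 0.365 -0.124  0.   ]
base [-0.012 -0.015  0.   ]
(array([ 0.20518718, -0.4612171 ,  0.37247286]), array([-0.28243962, -0.06895131, -0.9568505 ]))
```

View pics/w0.png

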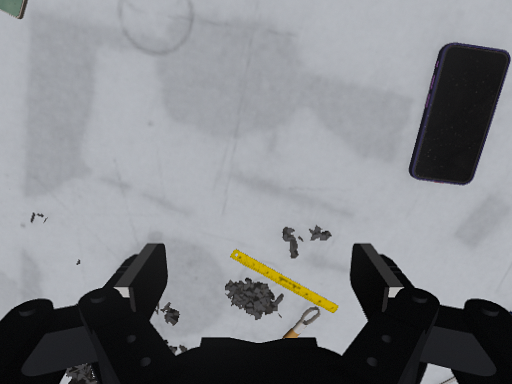

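Wrist view: bare bench with ruler and phone, nothing needed. I raise the tool and go over the rail area for a view from above.

Call:
play_rows(
  deltas=[1,0,0,-1,0,1,0,0,-1,0,1,0,0,-1,0,1,0,0,-0.6,0,1,-0.46,-0.83,0,0,1,-0.46,-0.83,0,0,1,-0.46,-0.83,0,0,1,-0.46,-0.83,0,0,1,-0.46,-0.83,0,0,1,-0.46,-0.83,0,0,1,-0.46,-0.83,0,0,1,0,0,0,0],
)

```text
clock: 1.65
eef_pos: [0.4268, -0.1923, 0.4194]
tool_rot: [0.796, -0.606, -0.007, -0.005]
ft_force: [-0.2, 0.1, -1.3]
grip_width: 0.085
```

Run:
```python
from h import *
st(); w=cam('wrist'); t=cam('top'); print(ray(w,256,192)); cv2.imwrite('pics/wt1.png',cv2.resize(np.hstack([w['color'],t['color']]),(800,300),interpolation=3)); cv2.imwrite('pics/w1.png',w['color'])
```

```text
t 1.65 p [ 0.4268 -0.1923  0.4194] x [ 0.266 -0.964 -0.016] z [-0.005  0.015 -1.   ] q [-0.43  0.21  0.53  1.9   0.01  2.44] F [-0.2  0.1 -1.3] w 0.085
(array([ 0.49791581, -0.17536288,  0.58960356]), array([-0.28742376, -0.05471476, -0.95628614]))
```

View pics/wt1.png

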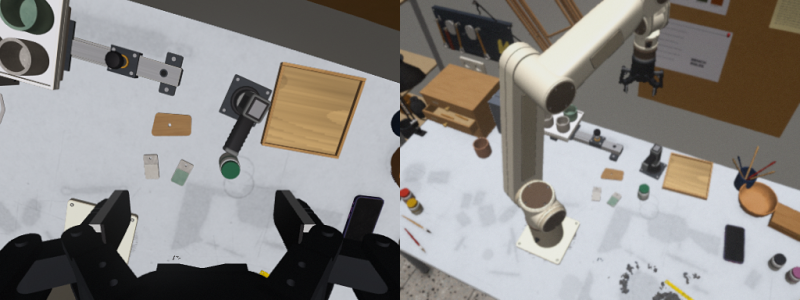

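View pics/w1.png

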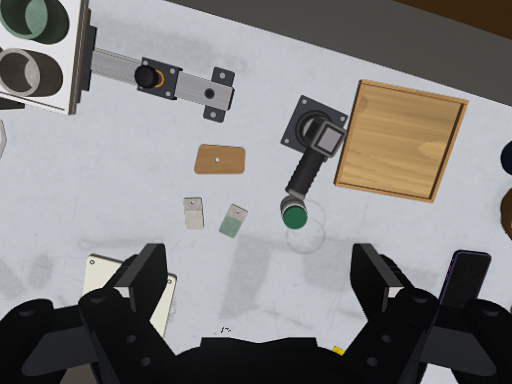

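Wrist view: knob (149,76), rail along (92,62)–(232,98), holster foot around (315,125), thermometer back at (329,139) with its handle to (297,190), jar lid (294,216), tray corners (363,80),(467,100),(434,203),(335,184), two cups visible at the left edge.

Run:
```python
from h import *
c=dict(np.load('last_wrist.npz'))
P={}
for n,(u,v,z) in dict(knob=(149,76,.12),railA=(92,62,.05),railB=(214,93,.05),shelfc=(72,110,.115),shelft=(88,8,.115),t1=(363,80,.021),t2=(467,100,.021),t3=(434,203,.021),t4=(335,184,.021),barrel=(329,139,.146),hend=(294,193,.118),f1=(302,96,.008),f2=(346,112,.008),f4=(282,140,.008),jar=(294,216,.068),cupg=(28,12,.16),cupw=(20,72,.163)).items():
    P[n]=onz(c,u,v,z); print(n,np.round(P[n],3))
t=sum(P[f't{i}'] for i in range(1,5))/4; print('tray',t,[np.linalg.norm(P[f't{i}']-P[f't{i%4+1}']) for i in range(1,5)])
print('holster',(P['f2']+P['f4'])/2,np.linalg.norm(P['f2']-P['f4']),np.linalg.norm(P['f1']-P['f4']))
d=P['railA']-P['railB'];print('rail dir',d/np.linalg.norm(d),np.degrees(np.arctan2(d[1],d[0])))
d=P['t2']-P['t1'];print('tray dir',np.degrees(np.arctan2(d[1],d[0]))); d=P['hend']-P['barrel'];print('handle dir',np.degrees(np.arctan2(d[1],d[0])))
d=P['shelft']-P['shelfc'];print('shelf edge dir',np.degrees(np.arctan2(d[1],d[0])))
print('to knob',tool(P['knob']))
```

```text
knob [ 0.482 -0.01   0.12 ]
railA [0.477 0.109 0.05 ]
railB [ 0.482 -0.094  0.05 ]
shelfc [0.404 0.096 0.115]
shelft [0.548 0.089 0.115]
t1 [ 0.57  -0.331  0.021]
t2 [ 0.588 -0.518  0.021]
t3 [ 0.398 -0.541  0.021]
t4 [ 0.382 -0.346  0.021]
barrel [ 0.467 -0.279  0.146]
hend [ 0.371 -0.26   0.118]
f1 [ 0.517 -0.24   0.008]
f2 [ 0.512 -0.325  0.008]
f4 [ 0.433 -0.228  0.008]
jar [ 0.316 -0.282  0.068]
cupg [0.519 0.138 0.16 ]
cupw [0.444 0.142 0.163]
tray [ 0.48455514 -0.43410502  0.021     ] [np.float64(0.1872055864387003), np.float64(0.1917389167744582), np.float64(0.1951950520649705), np.float64(0.1882108557393701)]
holster [ 0.47245243 -0.2765908   0.008     ] 0.12470367538491496 0.08509259897053605
rail dir [-0.02434633  0.99970358  0.        ] 91.39507979428804
tray dir -84.3860490131974
handle dir 169.06066661607156
shelf edge dir -2.6814691050521198
to knob [-2.64563182 -1.73420524  5.03986616]
```

All is consistent (tray 0.19 square, car axis along world +y, tray centre (0.485,-0.434), holster ≈(0.472,-0.277), knob (0.482,-0.01)). I turn the tool so the jaws lie along the rail and the wrist camera is on the robot's side.

Call:
play_rows(
  deltas=[1,0,0,0,-10.5,1,0,0,0,-10.5,1,0,0,0,-10.5,1,0,0,0,-10.5,1,0,0,0,-10.5,1,0,0,0,-10.5,1,0,0,0,-10.5,1,0,0,0,-10.5,1,0,0,0,-10.5,1,0,0,0,-10.5,1,0,0,0,-10.5,1,0,0,0,-10.5],
)

```text
clock: 3.25
eef_pos: [0.409, -0.2127, 0.4232]
tool_rot: [0.894, 0.448, -0.0, -0.005]
ft_force: [0.2, -0.3, -0.6]
grip_width: 0.0854
```

Call:
play_rows(
  deltas=[1,0,0,0,-10.5,1,0,0,0,-10.5,1,0,0,0,-10.5,1,0,0,0,-7,1,0.9,0,0,0,1,0.9,0.2,0,0,1,0.9,0.2,0.4,0,1,0,0.2,0.9,0,1,0,0,0,0],
)

```text
clock: 4.38
eef_pos: [0.4287, -0.0596, 0.3451]
tool_rot: [0.7, 0.714, -0.0, -0.004]
ft_force: [0.6, -0.0, 0.6]
grip_width: 0.0854
```

Run:
```python
from h import *
st(); w=cam('wrist'); print(proj(w,[.482,-.01,.12])); cv2.imwrite('pics/w2.png',w['color'])
```

```text
t 4.38 p [ 0.4287 -0.0596  0.3451] x [-0.02   1.     0.006] z [-0.006  0.006 -1.   ] q [-0.14  0.1   0.19  1.68  0.01 -0.16] F [ 0.6 -0.   0.6] w 0.0854
[293.55532467 197.75564431]
```

View pics/w2.png

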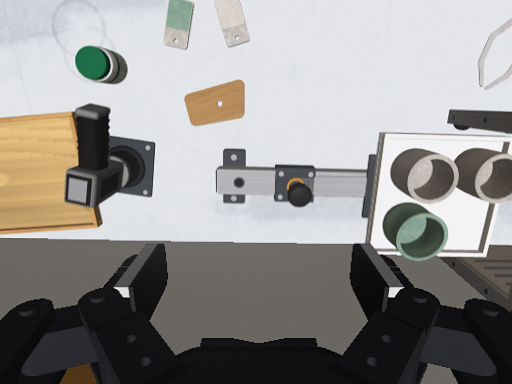

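Knob top at about (299,193); three cups on the shelf: green (415,230), grey (422,175), grey (485,175); the shelf edge is square to the rail.

Run:
```python
from h import *
c=dict(np.load('last_wrist.npz'))
g=cv2.cvtColor(c['color'],cv2.COLOR_BGR2GRAY)[165:215,275:325]; m=(g<45).astype(np.uint8)
n,l,s,ce=cv2.connectedComponentsWithStats(m)
for i in range(1,n):
    if s[i,4]>60: print(s[i],ce[i]+[275,165])
for n,(u,v,z) in dict(knob=(299,191,.12),railA=(238,182,.05),railB=(360,183,.05),sh1=(385,134,.115),sh2=(369,250,.115),cg=(421,235,.16),cw1=(432,175,.163),cw2=(493,175,.163)).items(): 
    P=onz(c,u,v,z); print(n,np.round(P,3))
print('knob',tool([*onz(c,299,191,.12)[:2],.089]))
```

```text
[ 13  18  23  23 137] [297.2189781  191.94160584]
knob [ 0.473 -0.003  0.12 ]
railA [ 0.48  -0.087  0.05 ]
railB [0.478 0.101 0.05 ]
sh1 [0.396 0.103 0.115]
sh2 [0.559 0.102 0.115]
cg [0.515 0.146 0.16 ]
cw1 [0.438 0.145 0.163]
cw2 [0.436 0.218 0.163]
knob [0.90987805 0.70004912 4.34589349]
```

Call:
play_rows(
  deltas=[1,0.65,0.6,0,0,1,0.28,0.22,0.9,0,1,0,0,1,0,1,0,0,1,0,1,0,0,0.8,0,1,0,0,0.4,0,1,0,0,0,0],
)

```text
clock: 5.3
eef_pos: [0.5101, -0.0143, 0.1279]
tool_rot: [0.708, 0.706, 0.022, 0.021]
ft_force: [0.3, 0.4, 1.1]
grip_width: 0.0856
```

Run:
```python
from h import *
st(); print(tool([.478,-.003,.089]))
```

```text
t 5.3 p [ 0.5101 -0.0143  0.1279] x [0.003 1.    0.001] z [ 0.06   0.001 -0.998] q [-0.03  0.26 -0.18  1.08  0.   -0.03] F [0.3 0.4 1.1] w 0.0856
[ 0.18516381 -0.57353702  0.61561719]
```

Call:
play_rows(
  deltas=[1,0,0,0,0,1,0,0,0,0],
)

```text
clock: 5.55
eef_pos: [0.5151, -0.0161, 0.1339]
tool_rot: [0.709, 0.705, 0.025, 0.024]
ft_force: [0.1, -0.1, -0.1]
grip_width: 0.0851
```

Run:
```python
from h import *
st(); print(tool([.478,-.003,.089]))
```

```text
t 5.55 p [ 0.5151 -0.0161  0.1339] x [0.006 1.    0.001] z [ 0.07   0.001 -0.998] q [-0.03  0.25 -0.16  1.08  0.   -0.03] F [ 0.1 -0.1 -0.1] w 0.0851
[ 0.21429777 -0.66995597  0.70319728]
```

Call:
play_rows(
  deltas=[1,0,0,0,0,1,0,0,0,0,1,0,0,0,0,1,0,0,0,0],
)

```text
clock: 6.05
eef_pos: [0.5167, -0.0161, 0.1367]
tool_rot: [0.709, 0.705, 0.027, 0.026]
ft_force: [0.5, 0.2, 0.3]
grip_width: 0.0855
```

Call:
play_rows(
  deltas=[1,0,0,-0.3,0,1,0,0,-0.3,0,1,0,0,-0.3,0,1,0,0,-0.3,0],
)

```text
clock: 6.55
eef_pos: [0.5089, -0.0156, 0.2076]
tool_rot: [0.708, 0.705, 0.024, 0.024]
ft_force: [0.4, 0.7, 0.2]
grip_width: 0.0854
```

Call:
play_rows(
  deltas=[1,0,-0.5,0,0,1,0,-0.3,0,0,1,0,0,0,0],
)

```text
clock: 6.92
eef_pos: [0.461, -0.0151, 0.2057]
tool_rot: [0.708, 0.705, 0.025, 0.025]
ft_force: [0.2, -0.3, 0.6]
grip_width: 0.0854
```

Run:
```python
from h import *
st(); print(tool([.478,-.003,.089]))
```

```text
t 6.92 p [ 0.461  -0.0151  0.2057] x [0.004 1.    0.001] z [ 0.071  0.001 -0.997] q [-0.04  0.1  -0.16  1.24  0.   -0.03] F [ 0.2 -0.3  0.6] w 0.0854
[0.2007811  0.14351695 1.95962897]
```

Call:
play_rows(
  deltas=[1,0,0,-1,0,1,0,0,-1,0,1,0,0,0,0],
)

```text
clock: 7.3
eef_pos: [0.4519, -0.015, 0.3259]
tool_rot: [0.708, 0.705, 0.023, 0.023]
ft_force: [-0.2, -0.9, -0.3]
grip_width: 0.0854
```

```bash
python3 -c "
from h import *
st()"
```

```text
t 7.3 p [ 0.4519 -0.015   0.3259] x [0.004 1.    0.001] z [ 0.065  0.001 -0.998] q [-0.04  0.07  0.11  1.55  0.   -0.03] F [-0.2 -0.9 -0.3] w 0.0854
```

Call:
play_rows(
  deltas=[1,0,0,0.3,0,1,0,0,0.3,0,1,0,0,0.3,0,1,0,0,0.3,0,1,0,0,0,0],
)

```text
clock: 7.92
eef_pos: [0.4591, -0.0146, 0.2487]
tool_rot: [0.708, 0.706, 0.023, 0.022]
ft_force: [0.3, 0.1, -0.1]
grip_width: 0.0856
```

```bash
python3 -c "
from h import *
st()"
```

```text
t 7.92 p [ 0.4591 -0.0146  0.2487] x [0.003 1.    0.001] z [ 0.062  0.001 -0.998] q [-0.03  0.09 -0.06  1.36  0.   -0.03] F [ 0.3  0.1 -0.1] w 0.0856
```

Call:
play_rows(
  deltas=[1,0,-1,0,0,1,0,-1,0,0,1,0,0,0,0,1,0,0,0,0],
)

```text
clock: 8.43
eef_pos: [0.3384, -0.0142, 0.24]
tool_rot: [0.708, 0.706, 0.022, 0.021]
ft_force: [0.5, 0.4, -0.0]
grip_width: 0.0852
```

Call:
play_rows(
  deltas=[1,0,0.5,0,0,1,0,0.5,0,0,1,0,0.5,0,0,1,0,0.5,0,0,1,0,0,0,0],
)

```text
clock: 9.05
eef_pos: [0.4705, -0.0146, 0.2497]
tool_rot: [0.708, 0.706, 0.024, 0.023]
ft_force: [-0.6, -1.2, -1.0]
grip_width: 0.0853
```

Call:
play_rows(
  deltas=[1,0,0,-1,0,1,0,0,-1,0,1,0,0,-1,0,1,0,0,0,0],
)

```text
clock: 9.55
eef_pos: [0.4578, -0.0147, 0.4303]
tool_rot: [0.708, 0.706, 0.021, 0.019]
ft_force: [0.6, 0.7, 0.2]
grip_width: 0.0857
```

Call:
play_rows(
  deltas=[1,0,0,0.5,0,1,0,0,0.5,0,1,0,0,0.5,0,1,0,0,0.5,0,1,0,0,0.5,0,1,0,0,0,0],
)

```text
clock: 10.3
eef_pos: [0.4671, -0.0144, 0.2737]
tool_rot: [0.708, 0.706, 0.02, 0.019]
ft_force: [0.5, 0.1, -0.1]
grip_width: 0.0851
```

Slow moves keep the tilt constant; fast descents are what tilt the tool, so I'll descend gently from here on. Going to the knob.

Call:
play_rows(
  deltas=[1,0.1,0,0.4,0,1,0.1,0.03,0.4,0,1,0,0,0.5,0,1,0,0,0.5,0,1,0,0,0.5,0,1,0,0,0.4,0,1,0,0,0.3,0,1,0,0,0.1,0,1,0,0,0,0],
)

```text
clock: 11.42
eef_pos: [0.4902, -0.0017, 0.0941]
tool_rot: [0.707, 0.706, 0.026, 0.025]
ft_force: [-0.5, 0.4, 0.2]
grip_width: 0.0854
```

Run:
```python
from h import *
st(); print(tool([.479,-.003,.089])); w=cam('wrist'); cv2.imwrite('pics/w3.png',w['color'])
```

```text
t 11.43 p [ 0.4902 -0.0017  0.0941] x [0.002 1.    0.001] z [ 0.071  0.001 -0.997] q [-0.    0.24 -0.29  0.96  0.   -0.  ] F [-0.5  0.4  0.2] w 0.0854
[-0.02189554 -0.19176784  0.07148992]
```

View pics/w3.png

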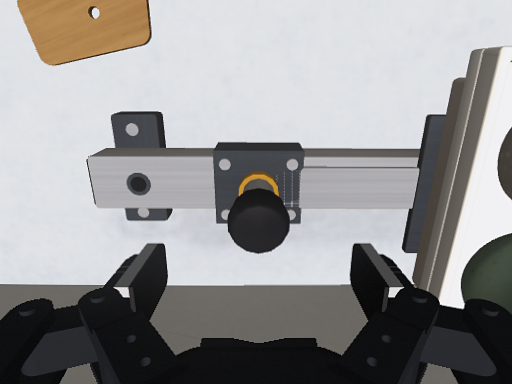

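Knob top at (258,218), laterally midway between the pads. Checking its x before gripping.

Run:
```python
from h import *
c=dict(np.load('last_wrist.npz'))
print(onz(c,258,219,.12), onz(c,138,183,.05), onz(c,258,170,.05), proj(c,[.479,-.003,.12]),proj(c,[.479,-.003,.095]))
```

```text
[ 0.47330863 -0.00158266  0.12      ] [ 0.47885424 -0.08634278  0.05      ] [ 0.46958088 -0.00150336  0.05      ] [255.17679309 229.36947427] [255.50230553 208.83567659]
```

Call:
play_rows(
  deltas=[1,0,-0.12,0.05,0,1,0,-0.1,0.06,0,1,0,0,0,0,0,0,0,0,0,0,0,0,0,0,0,0,0,0,0,0,0,0,0,0,0,0,0,0,0,0,0,0,0,0,0,0,0,0,0],
)

```text
clock: 12.72
eef_pos: [0.4814, -0.0017, 0.092]
tool_rot: [0.707, 0.706, 0.03, 0.029]
ft_force: [0.0, -0.3, 0.5]
grip_width: -0.0
```

```bash
python3 -c "
from h import *
st()"
```

```text
t 12.72 p [ 0.4814 -0.0017  0.092 ] x [0.002 1.    0.002] z [ 0.083  0.002 -0.997] q [-0.    0.22 -0.33  0.94  0.   -0.  ] F [ 0.  -0.3  0.5] w -0.0
```

Run:
```python
from h import *
w=cam('wrist'); t=cam('top'); print(ray(w,256,192),proj(w,[.481,-.002,.092]),proj(w,bot.get_obs()['eef_pos']))
im=np.hstack([w['color'],cv2.resize(t['color'][130:274,150:342],(512,384),interpolation=3)]); cv2.imwrite('pics/w4.png',cv2.resize(im,(800,300),interpolation=3))
```

```text
(array([ 0.39533052, -0.00150533,  0.25563619]), array([ 0.36838725, -0.00626899, -0.92969932])) [257.22946208 225.07502542] [257.78926581 225.50518112]
```

View pics/w4.png

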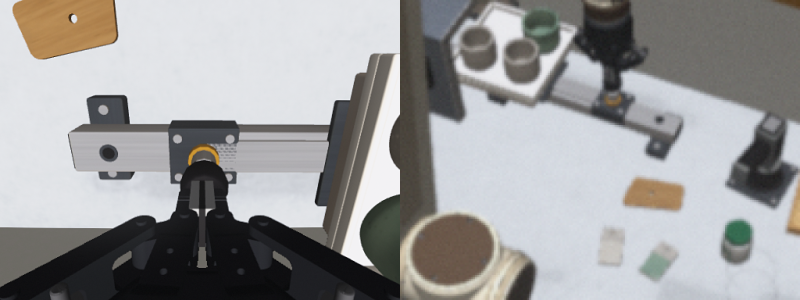

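Fingers are shut beside the knob (knob at about (261,218) full-size), so my knob position in x must be off; checking it by its apparent size.

```bash
python3 - <<'E'
from h import *
im=cv2.imread('pics/w3.png'); c=dict(np.load('last_wrist.npz')); K=c['intrinsics']; print(K[0,0],K[1,1],K[:2,2],c['k1'])
g=cv2.cvtColor(im,cv2.COLOR_BGR2GRAY)
for y in range(180,262,6): 
    r=np.where(g[y,200:320]<40)[0]+200; print(y,(r.min(),r.max()) if len(r) else None)
for x in [258]: print(g[180:262:2,x])
E
python3 - <<'E'
import cv2
a=cv2.imread('pics/w3.png')[130:280,170:370]
cv2.imwrite('pics/w3c.png',cv2.resize(cv2.convertScaleAbs(a,alpha=2.5),(800,600),interpolation=cv2.INTER_CUBIC))
E
```

```text
313.65835241743474 313.65835241743474 [258.33893564 190.17943295] -0.021600653830765083
180 None
186 None
192 (np.int64(244), np.int64(272))
198 (np.int64(236), np.int64(280))
204 (np.int64(233), np.int64(282))
210 (np.int64(230), np.int64(285))
216 (np.int64(228), np.int64(288))
222 (np.int64(228), np.int64(289))
228 (np.int64(228), np.int64(287))
234 (np.int64(231), np.int64(285))
240 (np.int64(234), np.int64(282))
246 (np.int64(241), np.int64(275))
252 (np.int64(257), np.int64(259))
258 None
[ 85  86  87  86  49  20  22  24  23  24  26  25  29  42  51  49  47  47
  46  45  43  42  42  41  40  39  38  39  38  38  38  40  41  40  40  39
  29 197 219 219 220]
```

View pics/w3c.png

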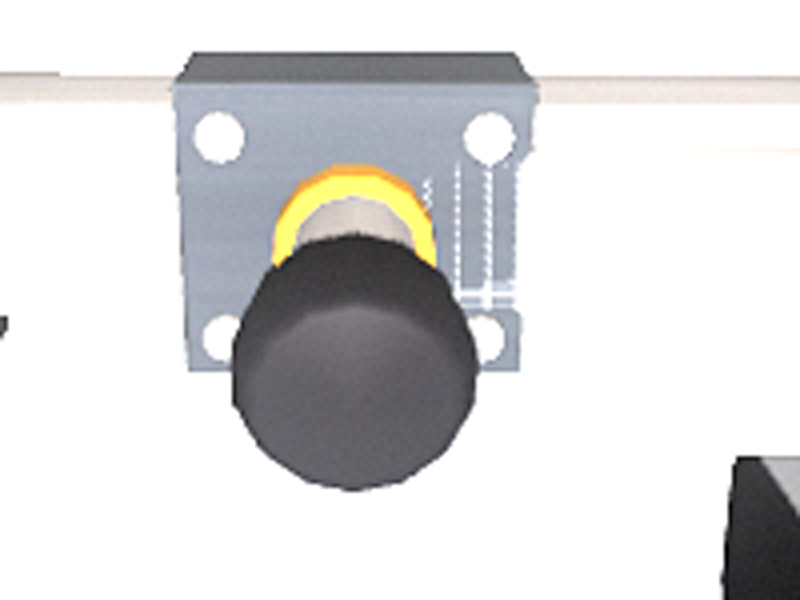

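Run:
```python
import cv2,numpy as np
a=np.load('last_wrist.npz')['color'][170:300,180:340]; t=np.load('last_top.npz')['color'][140:220,200:300]
a=cv2.resize(cv2.convertScaleAbs(a,alpha=2.5),(480,390),interpolation=2); t=cv2.resize(cv2.convertScaleAbs(t,alpha=1.8),(320,256),interpolation=2)
o=np.zeros((390,800,3),np.uint8); o[:,:480]=a; o[:256,480:]=t; cv2.imwrite('pics/w4c.png',o)
```

```text
(no output)
```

View pics/w4c.png

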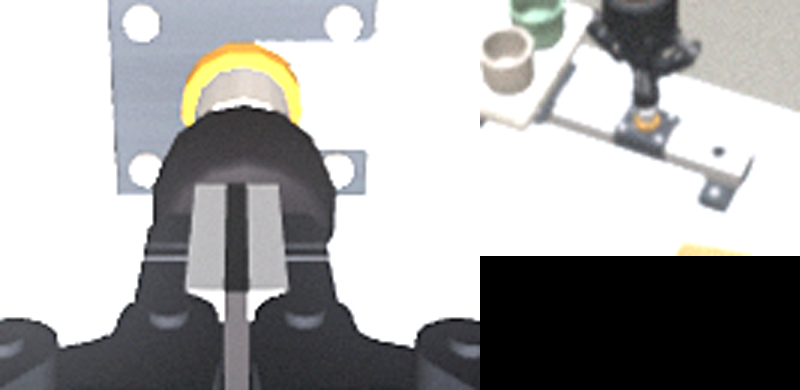

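The straight tip edge lies across the knob's top disc: the fingers closed on top of the knob, so the pads sit higher than I assumed (by roughly 25–30 mm). I lift, open, and go lower gently, watching the force.

Call:
play_rows(
  deltas=[0,0,0,-0.4,0,1,0,0,0,0,1,0,0,0,0,1,0,0,0,0,1,0,0,0,0,1,0,0,0,0,1,0,-0.04,0.25,0,1,0,0,0.25,0,1,0,0,0.15,0,1,0,0,0.1,0,1,0,0,0,0],
)

```text
clock: 14.2
eef_pos: [0.4785, -0.0016, 0.0664]
tool_rot: [0.707, 0.706, 0.028, 0.027]
ft_force: [0.4, 0.2, 0.0]
grip_width: 0.0852
```

```bash
python3 -c "
from h import *
st()"
```

```text
t 14.2 p [ 0.4785 -0.0016  0.0664] x [0.002 1.    0.002] z [ 0.077  0.002 -0.997] q [-0.    0.25 -0.37  0.88  0.   -0.  ] F [0.4 0.2 0. ] w 0.0852
```

Tip reading is 0.066 with no contact. Closing.

Call:
play_rows(
  deltas=[0,0,0,0,0,0,0,0,0,0,0,0,0,0,0,0,0,0,0,0,0,0,0,0,0,0,0,0,0,0],
)

```text
clock: 14.95
eef_pos: [0.4794, -0.0013, 0.0679]
tool_rot: [0.707, 0.706, 0.029, 0.027]
ft_force: [-1.2, 0.1, -0.3]
grip_width: 0.0301
```

```bash
python3 -c "
from h import *
st()"
```

```text
t 14.95 p [ 0.4794 -0.0013  0.0679] x [0.002 1.    0.003] z [ 0.079  0.003 -0.997] q [-0.    0.25 -0.37  0.88  0.   -0.  ] F [-1.2  0.1 -0.3] w 0.0301
```

Width 30 mm: the knob is held. Lift the pin and check.

Call:
play_rows(
  deltas=[0,0,0,-0.1,0,0,0,0,-0.1,0,0,0,0,0,0],
)

```text
clock: 15.32
eef_pos: [0.4793, -0.0013, 0.0789]
tool_rot: [0.707, 0.706, 0.029, 0.027]
ft_force: [3.8, -0.7, -10.7]
grip_width: 0.0299
```

```bash
python3 -c "
from h import *
st()"
```

```text
t 15.32 p [ 0.4793 -0.0013  0.0789] x [0.002 1.    0.003] z [ 0.08   0.003 -0.997] q [-0.    0.23 -0.35  0.9   0.   -0.  ] F [  3.8  -0.7 -10.7] w 0.0299
```

Call:
play_rows(
  deltas=[0,-0.25,0,0,0,0,-0.25,0,0,0,0,-0.25,0,0,0,0,-0.25,0,0,0,0,-0.1,0,0,0,0,0,0,0,0],
)

```text
clock: 16.08
eef_pos: [0.4788, -0.0646, 0.0758]
tool_rot: [0.706, 0.707, 0.031, 0.023]
ft_force: [3.4, -0.9, -8.7]
grip_width: 0.0298
```

```bash
python3 -c "
from h import *
st()"
```

```text
t 16.07 p [ 0.4788 -0.0646  0.0758] x [-0.002  1.     0.011] z [ 0.077  0.011 -0.997] q [-0.15  0.25 -0.34  0.91  0.02 -0.15] F [ 3.4 -0.9 -8.7] w 0.0298
```

Call:
play_rows(
  deltas=[0,-0.08,0,0.02,0,0,-0.08,0,0.02,0,0,-0.06,0,0.02,0,0,-0.06,0,0.02,0,0,-0.04,0,0.03,0,0,-0.03,0,0.03,0,0,-0.02,0,0.03,0,0,0,0,0.03,0],
)

```text
clock: 17.08
eef_pos: [0.4792, -0.0853, 0.0677]
tool_rot: [0.705, 0.708, 0.033, 0.023]
ft_force: [-8.5, 1.7, 23.7]
grip_width: 0.0297
```

```bash
python3 -c "
from h import *
st()"
```

```text
t 17.07 p [ 0.4792 -0.0853  0.0677] x [-0.005  1.     0.014] z [ 0.079  0.014 -0.997] q [-0.2   0.26 -0.34  0.89  0.03 -0.2 ] F [-8.5  1.7 23.7] w 0.0297
```

Pin down (z back to 0.068, travel 84 mm): the outermost hole. Release and rise.

Call:
play_rows(
  deltas=[0,0,0,-0.02,0,1,0,0,0,0,1,0,0,0,0,1,0,0,0,0,1,0,0,0,0,1,0,0,-0.5,0,1,0,0,-0.8,0,1,0,0,-1,0,1,0,0,-1,0,1,0,0,-1,0,1,-0.7,-0.7,-0.2,0,1,-0.5,-0.5,0,0],
)

```text
clock: 18.58
eef_pos: [0.3863, -0.1623, 0.3406]
tool_rot: [0.702, 0.711, 0.032, 0.024]
ft_force: [-0.8, -0.4, -0.2]
grip_width: 0.0856
```

Call:
play_rows(
  deltas=[1,-0.8,0,0,0,1,-0.6,0,0,0,1,0,0,0,0],
)

```text
clock: 18.95
eef_pos: [0.3852, -0.2501, 0.3413]
tool_rot: [0.703, 0.71, 0.033, 0.026]
ft_force: [-1.1, 0.1, -0.2]
grip_width: 0.0854
```

Run:
```python
from h import *
st(); w=cam('wrist'); cv2.imwrite('pics/w5.png',w['color']); print(proj(w,[.467,-.279,.146]),proj(w,[.48,.097,.103]))
```

```text
t 18.95 p [ 0.3852 -0.2501  0.3413] x [-0.009  1.     0.009] z [ 0.083  0.01  -0.997] q [-0.62  0.09  0.17  1.59  0.06 -0.62] F [-1.1  0.1 -0.2] w 0.0854
[233.0864702  210.89893406] [497.76788411 207.09066866]
```

View pics/w5.png

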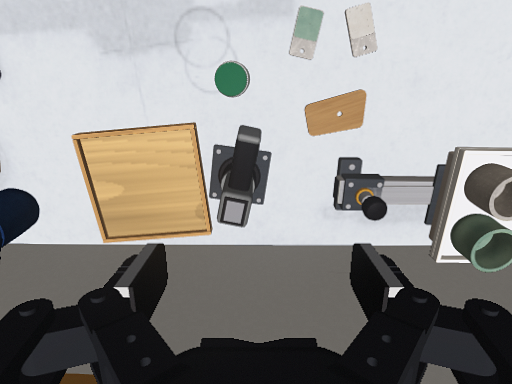

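Car is at the rail's end. Thermometer: back face (235,208), handle end (249,130); foot corners (216,146),(270,152),(264,203),(209,196); tray corners (74,138),(195,123),(212,232),(104,243).

Run:
```python
from h import *
c=dict(np.load('last_wrist.npz')); f=lambda u,v,z:onz(c,u,v,z)
print('barrel',[f(235,208,.146),f(222,222,.146),f(246,226,.146),f(250,198,.146),f(226,194,.146)])
print('hend',f(249,128,.146),f(249,132,.12))
F=[f(*p,.008) for p in [(216,146),(270,152),(264,203),(209,196)]]; print('foot',np.mean(F,0),[np.linalg.norm(F[i]-F[i-1]) for i in range(4)])
T=[f(*p,.021) for p in [(74,138),(195,123),(212,232),(104,243)]]; print('tray',np.mean(T,0),[np.linalg.norm(T[i]-T[i-1]) for i in range(4)],T)
print('knob',f(375,207,.12),'shelf corners',f(455,148,.115),f(432,262,.115),'jar',f(233,76,.068))
```

```text
barrel [array([ 0.46298124, -0.27651544,  0.146     ]), array([ 0.48268795, -0.29348774,  0.146     ]), array([ 0.48831337, -0.26286379,  0.146     ]), array([ 0.44929499, -0.25767383,  0.146     ]), array([ 0.4440841, -0.287254 ,  0.146    ])]
hend [ 0.36277883 -0.25871706  0.146     ] [ 0.37229211 -0.25921223  0.12      ]
foot [ 0.4655707  -0.27685537  0.008     ] [np.float64(0.08849752694708116), np.float64(0.08774674965332992), np.float64(0.09075955238745192), np.float64(0.09515116878428431)]
tray [ 0.48371154 -0.43052899  0.021     ] [np.float64(0.18831700514768282), np.float64(0.19176278200882302), np.float64(0.18921016738356478), np.float64(0.1940664759541485)] [array([ 0.40158634, -0.53382082,  0.021     ]), array([ 0.37778222, -0.34354121,  0.021     ]), array([ 0.56618074, -0.32603455,  0.021     ]), array([ 0.58929686, -0.51871938,  0.021     ])]
knob [ 0.47266554 -0.08883609  0.12      ] shelf corners [0.39147416 0.00555104 0.115     ] [0.56427451 0.01216097 0.115     ] jar [ 0.30860636 -0.28102184  0.068     ]
```

Holster axis ≈ barrel centre ≈ (0.466,-0.276); handle at 170°, so the jaws must turn to 80°. Go over it and down part of the way.

Call:
play_rows(
  deltas=[1,0,0,0,10.5,1,-0.14,0.55,0,0,1,-0.13,0.55,0,0,1,0,0,0.4,0,1,0,0,0.5,0,1,0,0,0.5,0,1,0,0,0.4,0,1,0,0,0,0],
)

```text
clock: 20.0
eef_pos: [0.4597, -0.2662, 0.2373]
tool_rot: [0.763, 0.645, 0.036, 0.022]
ft_force: [0.5, 0.4, 0.4]
grip_width: 0.0853
```

Run:
```python
from h import *
o=st(); z=R.from_quat(o['tool_rot']).as_matrix()[:,2]; print(tool(np.array([.466,-.2757,.126])+.047*z))
```

```text
t 20.0 p [ 0.4597 -0.2662  0.2373] x [0.166 0.986 0.027] z [ 0.084  0.014 -0.996] q [-0.56  0.24  0.08  1.35  0.06 -0.39] F [0.5 0.4 0.4] w 0.0853
[-0.18946756 -0.01995419  2.63742646]
```

Call:
play_rows(
  deltas=[1,-0.1,0,0.4,0,1,-0.09,0,0.4,0,1,0,0,0.4,0,1,0,0,0.4,0,1,0,0,0.4,0,1,0,0,0.3,0,1,0,0,0,0],
)

```text
clock: 20.88
eef_pos: [0.4774, -0.2745, 0.1077]
tool_rot: [0.761, 0.647, 0.04, 0.029]
ft_force: [0.2, -1.0, 0.3]
grip_width: 0.0852
```

Run:
```python
from h import *
o=st(); z=R.from_quat(o['tool_rot']).as_matrix()[:,2]; print(tool(np.array([.466,-.2757,.126])+.047*z)); w=cam('wrist'); cv2.imwrite('pics/w6.png',w['color'])
```

```text
t 20.88 p [ 0.4774 -0.2745  0.1077] x [0.159 0.987 0.022] z [ 0.098  0.007 -0.995] q [-0.56  0.33 -0.13  1.03  0.06 -0.39] F [ 0.2 -1.   0.3] w 0.0852
[-0.0427736  -0.15472919  0.46096411]
```

View pics/w6.png

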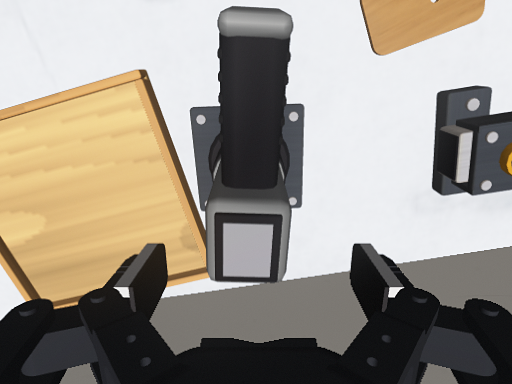

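Handle lies straight in the picture (yaw fine); barrel at column 248 against jaw middle 258 (≈4 mm). Correct, lower and close.

Call:
play_rows(
  deltas=[1,-0.06,-0.08,0.2,0,1,0,-0.07,0.2,0,1,0,0,0.06,0,1,0,0,0,0,0,0,0,0,0,0,0,0,0,0,0,0,0,0,0,0,0,0,0,0,0,0,0,0,0,0,0,0,0,0],
)

```text
clock: 22.18
eef_pos: [0.4735, -0.2785, 0.0824]
tool_rot: [0.76, 0.647, 0.041, 0.034]
ft_force: [0.4, -0.1, 0.4]
grip_width: 0.0395
```

Run:
```python
from h import *
st()
```

```text
t 22.18 p [ 0.4735 -0.2785  0.0824] x [0.158 0.987 0.019] z [ 0.106  0.002 -0.994] q [-0.57  0.35 -0.18  0.95  0.06 -0.4 ] F [ 0.4 -0.1  0.4] w 0.0395
```

Gripped at 39.5 mm. Lift vertically out of the holster, slowly.

Call:
play_rows(
  deltas=[0,0.006,0.03,-0.3,0,0,0.006,0.03,-0.3,0,0,0.006,0.03,-0.3,0,0,0.006,0.03,-0.3,0,0,0.006,0.03,-0.3,0,0,0.006,0.03,-0.3,0,0,0.006,0.03,-0.3,0,0,0.006,0.03,-0.3,0,0,0.006,0.03,-0.3,0,0,0.006,0.03,-0.3,0,0,0.006,0.03,-0.3,0,0,0.006,0.03,-0.3,0],
)

```text
clock: 23.68
eef_pos: [0.4669, -0.2746, 0.2963]
tool_rot: [0.761, 0.647, 0.037, 0.022]
ft_force: [0.7, -0.8, -1.8]
grip_width: 0.0391
```

Run:
```python
from h import *
st(); np.save('gq.npy',bot.get_obs()['tool_rot'])
```

```text
t 23.68 p [ 0.4669 -0.2746  0.2963] x [0.159 0.987 0.028] z [ 0.085  0.015 -0.996] q [-0.57  0.25  0.25  1.51  0.06 -0.4 ] F [ 0.7 -0.8 -1.8] w 0.0391
```

Call:
play_rows(
  deltas=[0,0.4,-0.05,0,0,0,0.6,-0.06,0,0,0,0.6,-0.06,0,0,0,0.6,-0.06,0,0,0,0.6,-0.06,0,0,0,0.6,-0.06,0,0,0,0.6,-0.06,0,0,0,0.6,-0.06,0,0,0,0.5,-0.06,0,0,0,0.4,-0.06,0,0,0,0.2,0,0,0,0,0,0,0,0],
)

```text
clock: 25.18
eef_pos: [0.4836, 0.0786, 0.2982]
tool_rot: [0.762, 0.647, 0.033, 0.018]
ft_force: [-0.2, 0.0, -2.4]
grip_width: 0.0396
```

```bash
cat >> h.py <<'E'
def aim():
    o=st(); M=R.from_quat(o['tool_rot']).as_matrix(); G=R.from_quat([0.76,0.647,0.041,0.034]).as_matrix()
    D=M@G.T; lens=o['eef_pos']+D@np.array([-.0075,.0025,-.066]); ax=D@np.array([0,0,-1.]); print('lens',lens,'ax',ax,'hits shelf',lens+ax*(.103-lens[2])/ax[2]); return lens
E
python3 - <<'E'
from h import *
aim(); w=cam('wrist'); t=cam('top'); cv2.imwrite('pics/w7.png',cv2.resize(np.hstack([w['color'],t['color']]),(800,300),interpolation=3))
E
```

```text
t 25.18 p [0.4836 0.0786 0.2982] x [0.161 0.987 0.027] z [ 0.073  0.015 -0.997] q [0.16 0.13 0.12 1.48 0.   0.32] F [-0.2  0.  -2.4] w 0.0396
lens [0.47389993 0.0820675  0.23249312] ax [-0.03347566  0.01417757 -0.99933897] hits shelf [0.46956219 0.08390461 0.103     ]
```

View pics/w7.png

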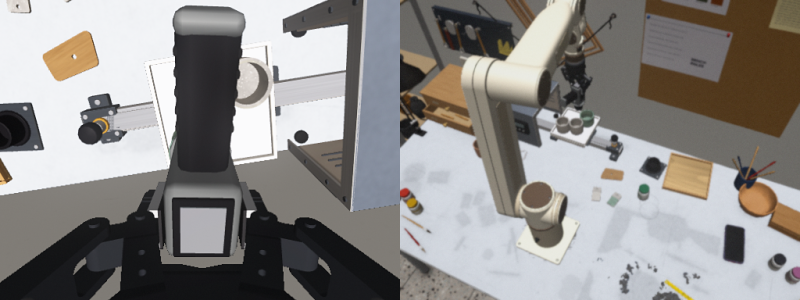

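Thermometer held over the shelf; shelf corners at full-size pixels ≈(188,77), (346,49), (356,202). Refine the shelf middle from those.

Run:
```python
from h import *
c=dict(np.load('last_wrist.npz'))
A,B,C=[onz(c,*p,.115) for p in [(188,77),(346,49),(356,202)]]
print(A,B,C,np.linalg.norm(A-B),np.linalg.norm(B-C),'mid',(A+C)/2)
k=onz(c,92*1.28,133*1.28,.12); print('knob',k)
for p in [(.48,.105,.103),(.4785,-.0853,.12)]: print(proj(c,p)/1.28)
```

```text
[0.39337013 0.02458776 0.115     ] [0.39296854 0.19013918 0.115     ] [0.56574928 0.19088865 0.115     ] 0.1655519026093406 0.17278236029872623 mid [0.4795597  0.10773821 0.115     ]
knob [ 0.4771566  -0.07624097  0.12      ]
[215.11683646 111.54066357]
[ 86.27778942 134.90043646]
```

Call:
play_rows(
  deltas=[0,0.2,0.05,0,0,0,0.2,0.05,0,0,0,0,0,0,0],
)

```text
clock: 25.65
eef_pos: [0.4945, 0.1002, 0.2995]
tool_rot: [0.763, 0.645, 0.033, 0.018]
ft_force: [-0.8, -0.4, -2.5]
grip_width: 0.0394
```

```bash
python3 -c "
from h import *
aim()"
```

```text
t 25.65 p [0.4945 0.1002 0.2995] x [0.166 0.986 0.027] z [ 0.074  0.015 -0.997] q [ 0.2   0.16  0.15  1.49 -0.    0.37] F [-0.8 -0.4 -2.5] w 0.0394
lens [0.4848535  0.10365494 0.2337816 ] ax [-0.03291033  0.01413703 -0.99935832] hits shelf [0.48054667 0.10550499 0.103     ]
```

Call:
play_rows(
  deltas=[0,0,0,0,0,0,0,0,0,0,0,0,0,0,0,0,0,0,0,0,0,0,0,0,0,0,0,0,0,0,0,0,0,0,0,0,0,0,0,0,0,0,0,0,0,0,0,0,0,0],
)

```text
clock: 26.9
eef_pos: [0.4942, 0.0996, 0.2995]
tool_rot: [0.764, 0.645, 0.033, 0.018]
ft_force: [0.4, -0.5, -2.4]
grip_width: 0.0397
```

Call:
play_rows(
  deltas=[0,0,0,0,0,0,0,0,0,0,0,0,0,0,0,0,0,0,0,0,0,0,0,0,0,0,0,0,0,0,0,0,0,0,0,0,0,0,0,0,0,0,0,0,0,0,0,0,0,0],
)

```text
clock: 28.15
eef_pos: [0.4943, 0.0996, 0.2995]
tool_rot: [0.764, 0.645, 0.033, 0.018]
ft_force: [0.4, 0.7, -1.7]
grip_width: 0.0395
```

```bash
python3 -c "
from h import *
aim()"
```

```text
t 28.15 p [0.4943 0.0996 0.2995] x [0.167 0.986 0.026] z [ 0.073  0.014 -0.997] q [ 0.2   0.16  0.15  1.49 -0.    0.37] F [ 0.4  0.7 -1.7] w 0.0395
lens [0.48460014 0.10306335 0.23380951] ax [-0.03319408  0.01362553 -0.99935604] hits shelf [0.48025524 0.10484685 0.103     ]
```

Run:
```python
from h import *
c=dict(np.load('last_wrist.npz'))
print('back pred',proj(c,[.4783,.0802,.3624])/1.28,'seen ~(201,231)')
g=cv2.cvtColor(c['color'],cv2.COLOR_BGR2GRAY)
# handle end top centre: at z~?, pred with thermometer -x dir 170deg
for zz in (75,100,130): print(zz,proj(c,np.array([.4739,.0821,.2325])+zz/1000*np.array([.0335,-.0142,.9993])+.1*np.array([-.985,.174,.035]))/1.28)
```

```text
back pred [206.11181576 225.33339905] seen ~(201,231)
75 [206.27482156  11.843387  ]
100 [208.2218843    4.53403039]
130 [211.97161296  -9.52748466]
```

Prediction and picture agree to ~2–3 mm, so the aim was good. Back to the holster with the thermometer.

Call:
play_rows(
  deltas=[0,-0.4,0.05,0,0,0,-0.6,0.07,0,0,0,-0.6,0.07,0,0,0,-0.6,0.07,0,0,0,-0.6,0.07,0,0,0,-0.6,0.07,0,0,0,-0.6,0.07,0,0,0,-0.6,0.07,0,0,0,-0.5,0.07,0,0,0,-0.4,0.07,0,0,0,-0.2,0,0,0,0,0,0,0,0],
)

```text
clock: 29.65
eef_pos: [0.4781, -0.2545, 0.2927]
tool_rot: [0.763, 0.646, 0.033, 0.019]
ft_force: [0.2, -0.7, -2.6]
grip_width: 0.0399
```

Run:
```python
from h import *
l=aim(); o=bot.get_obs(); print(tool(o['eef_pos']+np.array([.466,-.276,.10])-l)); w=cam('wrist'); print(ray(w,0,0)[0])
cv2.imwrite('pics/w8.png',w['color'][60:,:400])
```

```text
t 29.65 p [ 0.4781 -0.2545  0.2927] x [0.164 0.986 0.027] z [ 0.075  0.015 -0.997] q [-0.52  0.26  0.25  1.51  0.05 -0.35] F [ 0.2 -0.7 -2.6] w 0.0399
lens [ 0.46850255 -0.2510848   0.22705931] ax [-0.03153811  0.01404188 -0.99940391] hits shelf [ 0.46458762 -0.24934174  0.103     ]
[-0.47353172 -0.12362622  2.10217088]
[ 0.39427396 -0.24479618  0.45733496]
```

Call:
play_rows(
  deltas=[0,-0.25,-0.06,0,0,0,-0.22,-0.06,0.2,0,0,0,0,0.4,0,0,0,0,0.4,0,0,0,0,0.4,0,0,0,0,0.35,0,0,0,0,0.2,0,0,0,0,0,0],
)

```text
clock: 30.7
eef_pos: [0.472, -0.2802, 0.1677]
tool_rot: [0.762, 0.647, 0.033, 0.018]
ft_force: [0.4, -0.5, -2.4]
grip_width: 0.0393
```

Run:
```python
from h import *
l=aim(); o=bot.get_obs(); print(tool(o['eef_pos']+np.array([.466,-.276,.065])-l))
```

```text
t 30.7 p [ 0.472  -0.2802  0.1677] x [0.162 0.986 0.027] z [ 0.073  0.016 -0.997] q [-0.57  0.31  0.    1.21  0.05 -0.4 ] F [ 0.4 -0.5 -2.4] w 0.0393
lens [ 0.46225846 -0.27671309  0.10204683] ax [-0.0338291   0.01468587 -0.99931973] hits shelf [ 0.46229072 -0.2767271   0.103     ]
[0.00489615 0.01671091 0.62045766]
```

Call:
play_rows(
  deltas=[0,0.01,0,0.3,0,0,0,0,0.3,0,0,0,-0.015,0.2,0,0,0,-0.015,0.2,0,0,0,-0.015,0.2,0,0,0,0,0,0],
)

```text
clock: 31.45
eef_pos: [0.4771, -0.2803, 0.0973]
tool_rot: [0.762, 0.647, 0.034, 0.021]
ft_force: [-0.7, 0.2, -1.7]
grip_width: 0.0397
```

Run:
```python
from h import *
l=aim(); o=bot.get_obs(); print(tool(o['eef_pos']+np.array([.466,-.276,.016])-l))
```

```text
t 31.45 p [ 0.4771 -0.2803  0.0973] x [0.162 0.987 0.024] z [ 0.079  0.011 -0.997] q [-0.56  0.36 -0.11  1.03  0.05 -0.4 ] F [-0.7  0.2 -1.7] w 0.0397
lens [ 0.46782348 -0.27713502  0.03157015] ax [-0.02730157  0.01019737 -0.99957523] hits shelf [ 0.46977446 -0.27786372  0.103     ]
[ 0.00752192 -0.05279165  0.25647512]
```

Nose is in the tube without contact force; lowering the last 16 mm.

Call:
play_rows(
  deltas=[0,0,-0.03,0.1,0,0,0,-0.02,0.1,0,0,0,0,0.05,0,0,0,0,0.02,0,0,0,0,0,0],
)

```text
clock: 32.08
eef_pos: [0.4767, -0.2804, 0.0831]
tool_rot: [0.762, 0.647, 0.035, 0.024]
ft_force: [-0.1, -0.1, -2.0]
grip_width: 0.0395
```

Run:
```python
from h import *
l=aim()
```

```text
t 32.08 p [ 0.4767 -0.2804  0.0831] x [0.162 0.987 0.023] z [ 0.083  0.009 -0.996] q [-0.56  0.37 -0.14  0.99  0.05 -0.4 ] F [-0.1 -0.1 -2. ] w 0.0395
lens [ 0.46768419 -0.2773357   0.01735881] ax [-0.02318925  0.00801263 -0.99969898] hits shelf [ 0.46967074 -0.27802212  0.103     ]
```

Call:
play_rows(
  deltas=[0,0,-0.01,0.03,0,0,0,0,0,0,1,0,0,0,0,1,0,0,0,0,1,0,0,0,0,1,0,0,0,0,1,0,0,-0.5,0,1,0,0,-0.8,0,1,0,0,-1,0,1,0,0,-1,0,1,0,0,-1,0,1,0,0,0,0],
)

```text
clock: 33.58
eef_pos: [0.4544, -0.2827, 0.3465]
tool_rot: [0.762, 0.647, 0.035, 0.024]
ft_force: [-0.0, -0.2, -0.5]
grip_width: 0.0859
```

Call:
play_rows(
  deltas=[1,0.4,-0.1,0,0,1,0.6,-0.1,0,0,1,0.6,-0.1,0,0,1,0.6,-0.1,0,0,1,0.6,-0.1,0,0,1,0.6,-0.1,0,0,1,0.6,-0.1,0,0,1,0.6,-0.1,0,0,1,0.6,0,0,0,1,0.4,0,0,0,1,0,0,0,0],
)

```text
clock: 34.95
eef_pos: [0.4589, 0.0668, 0.3386]
tool_rot: [0.762, 0.646, 0.03, 0.019]
ft_force: [0.2, 0.1, 0.1]
grip_width: 0.085
```

Run:
```python
from h import *
st(); w=cam('wrist'); t=cam('top'); cv2.imwrite('pics/w9.png',cv2.resize(np.hstack([w['color'],cv2.resize(t['color'][100:244,160:352],(512,384))]),(800,300),interpolation=3))
```

```text
t 34.95 p [0.4589 0.0668 0.3386] x [0.163 0.986 0.021] z [ 0.071  0.01  -0.997] q [ 0.14  0.09  0.17  1.58 -0.    0.31] F [0.2 0.1 0.1] w 0.085
```

View pics/w9.png

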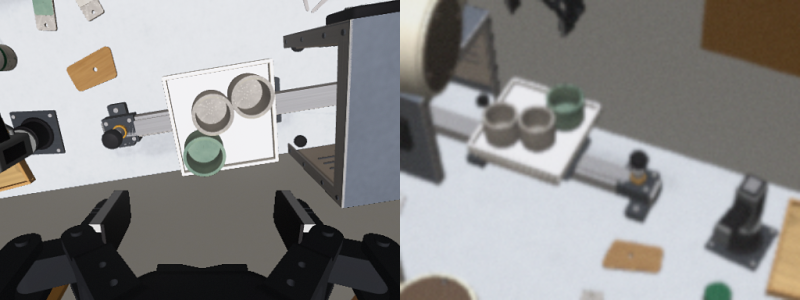

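Wrist view: shelf clear of thermometer; one grey cup has moved toward the shelf middle: grey (212,113), grey (250,95), green (205,153) in the half-size picture. Measure the rims.

```bash
cat >> h.py <<'E'
def rims(c,guess):
    im=c['color']; g=cv2.GaussianBlur(cv2.cvtColor(im,cv2.COLOR_BGR2GRAY),(3,3),0)
    mag=cv2.magnitude(cv2.Sobel(g,cv2.CV_32F,1,0),cv2.Sobel(g,cv2.CV_32F,0,1)); mag=cv2.GaussianBlur(np.minimum(mag,200),(5,5),0)
    a=np.linspace(0,2*np.pi,120,endpoint=False)
    for n,(x,y,z,r) in guess.items():
        best=None
        for dx in np.arange(-.02,.0201,.002):
            for dy in np.arange(-.02,.0201,.002):
                s=0
                for rr in (r,r-.006):
                    p=np.array([proj(c,[x+dx+rr*np.cos(t),y+dy+rr*np.sin(t),z]) for t in a[::4]]).astype(np.float32)
                    s+=cv2.remap(mag,p[:,0].reshape(-1,1),p[:,1].reshape(-1,1),1).mean()
                if best is None or s>best[0]: best=(s,x+dx,y+dy)
        print(n,np.round(best,3))
E
python3 - <<'E'
from h import *
c=dict(np.load('last_wrist.npz'))
for n,(u,v,z) in dict(g1=(212,113,.163),g2=(250,95,.163),gr=(205,153,.16)).items(): print(n,onz(c,u*1.28,v*1.28,z))
hsv=cv2.cvtColor(c['color'],cv2.COLOR_BGR2HSV); m=cv2.inRange(hsv,(65,40,30),(100,255,255)); m[:,:200]=0;m[:,400:]=0;m[250:]=0
x,y,w,h=cv2.boundingRect(m); print('green box',x,y,w,h)
g=cv2.cvtColor(c['color'],cv2.COLOR_BGR2GRAY)[90:240,200:370]
C=cv2.HoughCircles(cv2.resize(g,None,fx=3,fy=3,interpolation=2),cv2.HOUGH_GRADIENT,1.5,40,param1=120,param2=45,minRadius=60,maxRadius=100)
if C is not None:
    for a in C[0][:10]:
        u,v=a[0]/3+200,a[1]/3+90; print('hough',u,v,a[2]/3,onz(c,u,v,.162))
E
```

```text
g1 [0.45193068 0.08675204 0.163     ]
g2 [0.43584113 0.14228248 0.163     ]
gr [0.51119826 0.06729481 0.16      ]
green box 235 180 45 46
hough 272.25 147.25 27.0 [0.45521637 0.08731425 0.162     ]
hough 320.75 121.75 30.300001 [0.43631213 0.14326256 0.162     ]
hough 260.75 196.75 29.199999 [0.5112076  0.06526511 0.162     ]
```

Three cups: grey (0.454,0.087), grey (0.436,0.143), green (0.511,0.066), nearly touching. Plan: green with the jaws at 80°, next the front grey at ~18°, then the rear grey at 80°. First over the green one.

Call:
play_rows(
  deltas=[1,0.05,0.4,0,0,1,0.04,0.38,0.3,0,1,0,0,0.4,0,1,0,0,0.4,0,1,0,0,0.4,0,1,0,0,0.2,0,1,0,0,0,0],
)

```text
clock: 35.92
eef_pos: [0.5139, 0.055, 0.237]
tool_rot: [0.767, 0.641, 0.029, 0.02]
ft_force: [-0.7, 0.1, -0.1]
grip_width: 0.0854
```

```bash
python3 - <<'E'
s=open('h.py').read(); i=s.index('def rims'); s=s[:i]+'''
def hough(c,box,z=.162,r=.031):
    u0,v0,u1,v1=box; o=ray(c,0,0)[0]; px=r*c['intrinsics'][0,0]/(o[2]-z)
    g=cv2.cvtColor(c['color'],cv2.COLOR_BGR2GRAY)[v0:v1,u0:u1]
    C=cv2.HoughCircles(cv2.resize(g,None,fx=3,fy=3,interpolation=2),cv2.HOUGH_GRADIENT,1.5,40,param1=120,param2=40,minRadius=int(px*2.2),maxRadius=int(px*3.4))
    print('px',px)
    for a in (C[0][:8] if C is not None else []):
        u,v=a[0]/3+u0,a[1]/3+v0; print('hough',np.round([u,v,a[2]/3],1),np.round(onz(c,u,v,z),4))
'''; open('h.py','w').write(s)
E
python3 - <<'E'
from h import *
st(); w=cam('wrist'); cv2.imwrite('pics/w10.png',w['color'])
print(proj(w,[.511,.066,.16]),proj(w,[.4545,.087,.163]))
hough(w,(120,60,440,300))
hsv=cv2.cvtColor(w['color'],cv2.COLOR_BGR2HSV); m=cv2.inRange(hsv,(65,40,30),(100,255,255)); m[270:]=0;m[:,:120]=0;m[:,420:]=0
n,l,s,ce=cv2.connectedComponentsWithStats(m); i=1+s[1:,4].argmax(); print('green',s[i])
E
```

```text
t 35.92 p [0.5139 0.055  0.237 ] x [0.177 0.984 0.019] z [ 0.071  0.006 -0.997] q [ 0.11  0.2   0.04  1.34 -0.    0.29] F [-0.7  0.1 -0.1] w 0.0854
[268.86964079 177.02994987] [284.36657234 101.71446833]
px 40.54001579967523
hough [286.2 102.2  42. ] [0.4552 0.0884 0.162 ]
hough [269.8 186.8  41. ] [0.5187 0.0653 0.162 ]
hough [266.2 166.2  30.5] [0.5011 0.0655 0.162 ]
hough [357.8  72.2  37.5] [0.4436 0.1426 0.162 ]
hough [274.8  94.8  33.6] [0.4484 0.0809 0.162 ]
green [250 152  46  35 705]
```

Call:
play_rows(
  deltas=[1,0.17,-0.06,0.2,0,1,0,0,0.4,0,1,0,0,0.4,0,1,0,0,0.4,0,1,0,0,0.3,0,1,0,0,0.3,0,1,0,0,0.2,0,1,0,0,0,0],
)

```text
clock: 36.98
eef_pos: [0.5262, 0.0724, 0.1054]
tool_rot: [0.766, 0.642, 0.035, 0.023]
ft_force: [0.5, 0.0, -0.3]
grip_width: 0.0854
```

Run:
```python
from h import *
o=st(); z=R.from_quat(o['tool_rot']).as_matrix()[:,2]; print(tool(np.array([.518,.0655,.145])+.047*z))
w=cam('wrist'); cv2.imwrite('pics/w11.png',w['color'])
hsv=cv2.cvtColor(w['color'],cv2.COLOR_BGR2HSV); m=cv2.inRange(hsv,(65,40,30),(100,255,255)); m[:,:120]=0;m[:,420:]=0
n,l,s,ce=cv2.connectedComponentsWithStats(m); i=1+s[1:,4].argmax(); print('green',s[i])
```

```text
t 36.98 p [0.5262 0.0724 0.1054] x [0.173 0.985 0.024] z [ 0.083  0.01  -0.996] q [ 0.14  0.3  -0.19  1.   -0.    0.31] F [ 0.5  0.  -0.3] w 0.0854
[-0.1215358  -0.0603929   0.11313412]
green [ 199  211   90   55 3077]
```

Call:
play_rows(
  deltas=[1,-0.1,-0.06,0.1,0,1,0,0,0.02,0,0,0,0,0,0,0,0,0,0,0,0,0,0,0,0,0,0,0,0,0,0,0,0,0,0],
)

```text
clock: 37.9
eef_pos: [0.5244, 0.067, 0.1007]
tool_rot: [0.766, 0.642, 0.038, 0.025]
ft_force: [0.4, -0.4, 0.8]
grip_width: 0.0641
```

Run:
```python
from h import *
o=st()
```

```text
t 37.9 p [0.5244 0.067  0.1007] x [0.174 0.984 0.026] z [ 0.09   0.011 -0.996] q [ 0.13  0.29 -0.21  0.98 -0.    0.3 ] F [ 0.4 -0.4  0.8] w 0.0641
```

Green cup held (64 mm). Lift straight up and carry it over the tray.

Call:
play_rows(
  deltas=[0,0,0.03,-0.3,0,0,0,0.035,-0.4,0,0,0,0.035,-0.4,0,0,0,0.035,-0.4,0,0,0,0.035,-0.5,0,0,0,0,-0.5,0,0,-0.4,0,-0.3,0,0,-0.7,0,0,0,0,-0.8,0,0,0,0,-0.8,0,0,0,0,-0.8,0,0,0,0,-0.8,0,0,0],
)

```text
clock: 39.4
eef_pos: [0.4727, -0.1943, 0.2637]
tool_rot: [0.763, 0.645, 0.035, 0.022]
ft_force: [1.2, 0.3, -1.5]
grip_width: 0.0639
```

Call:
play_rows(
  deltas=[0,-0.8,0,0,0,0,-0.8,0,0,0,0,-0.8,0,0,0,0,-0.6,0,0,0,0,-0.3,0,0,0,0,0,0,0,0],
)

```text
clock: 40.15
eef_pos: [0.4365, -0.3977, 0.2553]
tool_rot: [0.764, 0.644, 0.035, 0.02]
ft_force: [-0.2, 0.7, -1.0]
grip_width: 0.0643
```

```bash
cat >> h.py <<'E'
def to(x,y,zt,back=.047):
    o=st(); z=R.from_quat(o['tool_rot']).as_matrix()[:,2]; g=np.array(o['eef_pos'])-back*z
    print('grasp pt',np.round(g,4),'need',np.round(tool(np.array([x,y,zt])+back*z),3))
E
python3 -c "
from h import *
to(.44,-.475,.147)"
```

```text
t 40.15 p [ 0.4365 -0.3977  0.2553] x [0.169 0.985 0.028] z [ 0.079  0.015 -0.997] q [-0.78  0.37  0.32  1.47  0.07 -0.6 ] F [-0.2  0.7 -1. ] w 0.0643
grasp pt [ 0.4328 -0.3984  0.3021] need [-1.31   0.142  2.568]
```

Call:
play_rows(
  deltas=[0,-0.4,0,0,0,0,-0.5,0,0,0,0,-0.4,0.1,0.1,0,0,0,0,0.4,0,0,0,0,0.4,0,0,0,0,0.4,0,0,0,0,0.4,0,0,0,0,0.3,0,0,0,0,0,0],
)

```text
clock: 41.28
eef_pos: [0.4472, -0.4592, 0.1332]
tool_rot: [0.758, 0.651, 0.038, 0.018]
ft_force: [-0.6, 0.5, -1.1]
grip_width: 0.0641
```

```bash
python3 -c "
from h import *
to(.44,-.475,.056)"
```

```text
t 41.27 p [ 0.4472 -0.4592  0.1332] x [0.151 0.988 0.034] z [ 0.081  0.022 -0.996] q [-0.84  0.52  0.24  1.25  0.08 -0.68] F [-0.6  0.5 -1.1] w 0.0641
grasp pt [ 0.4434 -0.4602  0.1801] need [-0.323 -0.176  2.05 ]
```

Call:
play_rows(
  deltas=[0,-0.16,-0.09,0,0,0,-0.16,-0.09,0.2,0,0,0,0,0.4,0,0,0,0,0.4,0,0,0,0,0.4,0,0,0,0,0.3,0,0,0,0,0.1,0,0,0,0,0,0],
)

```text
clock: 42.28
eef_pos: [0.4418, -0.4813, 0.0248]
tool_rot: [0.759, 0.649, 0.038, 0.023]
ft_force: [-0.2, -0.2, -1.1]
grip_width: 0.0638
```

```bash
python3 -c "
from h import *
to(.44,-.475,.056)"
```

```text
t 42.27 p [ 0.4418 -0.4813  0.0248] x [0.154 0.988 0.027] z [ 0.087  0.014 -0.996] q [-0.87  0.62  0.11  1.01  0.08 -0.71] F [-0.2 -0.2 -1.1] w 0.0638
grasp pt [ 0.4377 -0.4819  0.0716] need [ 0.112 -0.002  0.264]
```

Call:
play_rows(
  deltas=[0,0.1,0,0.1,0,0,0,0,0.1,0,0,0,0,0.05,0,0,0,0,0,0],
)

```text
clock: 42.78
eef_pos: [0.4452, -0.4762, 0.0115]
tool_rot: [0.759, 0.649, 0.038, 0.025]
ft_force: [0.9, 0.4, -1.0]
grip_width: 0.0641
```

```bash
python3 -c "
from h import *
to(.44,-.475,.056)"
```

```text
t 42.77 p [ 0.4452 -0.4762  0.0115] x [0.154 0.988 0.024] z [ 0.09   0.011 -0.996] q [-0.86  0.63  0.08  0.97  0.08 -0.7 ] F [ 0.9  0.4 -1. ] w 0.0641
grasp pt [ 0.4409 -0.4767  0.0583] need [ 0.024 -0.023  0.037]
```

Call:
play_rows(
  deltas=[0,0,0,0.03,0,0,0,0,0.02,0,0,0,0,0,0,1,0,0,0,0,1,0,0,0,0,1,0,0,0,0,1,0,0,-0.1,0,1,0,0,-0.4,0,1,0,0,-0.8,0,1,0,0,-1,0,1,0,0,-1,0,1,0,0,-1,0],
)

```text
clock: 44.28
eef_pos: [0.42, -0.4767, 0.2691]
tool_rot: [0.759, 0.65, 0.038, 0.021]
ft_force: [0.8, -1.7, -0.2]
grip_width: 0.0855
```

Call:
play_rows(
  deltas=[1,0.7,0,-0.2,0,1,0.9,0,0,0,1,0.9,0,0,0,1,0.9,0,0,0,1,0.9,0,0,0,1,0.9,0,0,0,1,0.9,0,0,0,1,0.9,0,0,0,1,0.9,0,0,0,1,0.6,-0.5,0,0,1,0.3,-0.5,0,0,1,0,0,0,0],
)

```text
clock: 45.78
eef_pos: [0.445, 0.0666, 0.3024]
tool_rot: [0.759, 0.649, 0.043, 0.035]
ft_force: [1.0, 0.4, -0.4]
grip_width: 0.0852
```

Call:
play_rows(
  deltas=[1,0,0,0,10.5,1,0,0,0,10.5,1,0,0,0,10.5,1,0,0,0,10.5,1,0,0,0,10.5,1,0,0,0,10.5,1,0,0,0,0],
)

```text
clock: 46.65
eef_pos: [0.4489, 0.0627, 0.3064]
tool_rot: [0.988, 0.142, 0.059, 0.007]
ft_force: [-0.1, -0.2, 0.4]
grip_width: 0.0853
```

Run:
```python
from h import *
o=to(.455,.088,.145); w=cam('wrist'); cv2.imwrite('pics/w12.png',w['color'])
a,b=proj(w,[.455,.088,.162]),proj(w,[.4436,.1426,.162]); print(a,b)
hough(w,(60,10,460,290))
```

```text
t 46.65 p [0.4489 0.0627 0.3064] x [0.952 0.282 0.115] z [ 0.12   0.002 -0.993] q [ 0.15  0.02  0.01  1.44 -0.02  1.43] F [-0.1 -0.2  0.4] w 0.0853
grasp pt [0.4433 0.0626 0.3531] need [-0.094 -0.462  3.468]
[254.47445649 144.54691836] [259.02067311  86.34219783]
px 31.243942419832944
hough [255.8  81.8  32.3] [0.4394 0.1457 0.162 ]
hough [254.8 144.2  29.9] [0.4552 0.0884 0.162 ]
```

The tool's tilt has grown to 0.12 rad, now in the jaw plane. Fast up / slow down reduces it, so pump it a few times.

Call:
play_rows(
  deltas=[1,0,0,-1,0,1,0,0,-1,0,1,0,0,-1,0,1,0,0,0.5,0,1,0,0,0.5,0,1,0,0,0.5,0,1,0,0,0.5,0,1,0,0,0.5,0,1,0,0,0.5,0,1,0,0,0,0],
)

```text
clock: 47.95
eef_pos: [0.4523, 0.0597, 0.3107]
tool_rot: [0.986, 0.155, 0.064, 0.009]
ft_force: [0.6, 0.8, 0.5]
grip_width: 0.0859
```

```bash
python3 -c "
from h import *
st()"
```

```text
t 47.95 p [0.4523 0.0597 0.3107] x [0.944 0.306 0.123] z [ 0.129  0.002 -0.992] q [ 0.14  0.02  0.01  1.44 -0.02  1.4 ] F [0.6 0.8 0.5] w 0.0859
```

Call:
play_rows(
  deltas=[1,-1,0,0,0,1,-1,0,0,0,1,0.3,0,0,0,1,0.3,0,0,0,1,0.3,0,0,0,1,0.3,0,0,0,1,0.3,0,0,0,1,0.3,0,0,0,1,0,0,0,0],
)

```text
clock: 49.08
eef_pos: [0.456, 0.0599, 0.3195]
tool_rot: [0.984, 0.16, 0.072, 0.01]
ft_force: [-0.4, 0.3, 0.1]
grip_width: 0.0853
```

```bash
python3 -c "
from h import *
st()"
```

```text
t 49.08 p [0.456  0.0599 0.3195] x [0.938 0.317 0.138] z [ 0.145  0.003 -0.989] q [ 0.14  0.01  0.03  1.44 -0.02  1.39] F [-0.4  0.3  0.1] w 0.0853
```

Call:
play_rows(
  deltas=[1,-0.3,0,0,0,1,-0.3,0,0,0,1,-0.3,0,0,0,1,-0.3,0,0,0,1,-0.3,0,0,0,1,-0.3,0,0,0,1,0,0,0,0],
)

```text
clock: 49.95
eef_pos: [0.3457, 0.0233, 0.3044]
tool_rot: [0.984, 0.161, 0.071, 0.01]
ft_force: [0.2, -1.1, -0.2]
grip_width: 0.0856
```

Call:
play_rows(
  deltas=[1,1,0,0,0,1,1,0,0,0,1,0,0,0,0],
)

```text
clock: 50.32
eef_pos: [0.4602, 0.062, 0.3213]
tool_rot: [0.984, 0.16, 0.072, 0.011]
ft_force: [-1.2, -0.2, -0.2]
grip_width: 0.0855
```

```bash
python3 -c "
from h import *
st()"
```

```text
t 50.33 p [0.4602 0.062  0.3213] x [0.938 0.317 0.138] z [ 0.145  0.002 -0.989] q [ 0.15  0.02  0.04  1.45 -0.02  1.39] F [-1.2 -0.2 -0.2] w 0.0855
```

Call:
play_rows(
  deltas=[1,0,0,-0.3,0,1,0,0,-0.3,0,1,0,0,-0.3,0,1,0,0,-0.3,0,1,0,0,-0.3,0,1,0,0,-0.3,0,1,0,0,-0.3,0,1,0,0,-0.3,0,1,0,0,0,0],
)

```text
clock: 51.45
eef_pos: [0.4333, 0.0605, 0.4683]
tool_rot: [0.984, 0.161, 0.071, 0.011]
ft_force: [0.6, -0.6, -1.0]
grip_width: 0.0854
```

Call:
play_rows(
  deltas=[1,0,0,0.8,0,1,0,0,0.8,0,1,0,0,0.8,0,1,0,0,0,0],
)

```text
clock: 51.95
eef_pos: [0.4516, 0.06, 0.3191]
tool_rot: [0.984, 0.161, 0.07, 0.011]
ft_force: [0.3, 0.5, 0.7]
grip_width: 0.0856
```

```bash
python3 -c "
from h import *
st()"
```

```text
t 51.95 p [0.4516 0.06   0.3191] x [0.939 0.318 0.134] z [ 0.141  0.001 -0.99 ] q [ 0.15  0.01  0.02  1.45 -0.02  1.39] F [0.3 0.5 0.7] w 0.0856
```

Motion does not cure the tilt here, but it is harmless when the jaws lie along y. So I'll take the front grey cup by its front wall with the jaws along y (opening 0.4, one finger inside), which also keeps clear of its neighbour.

Call:
play_rows(
  deltas=[0.4,0,0,0,-10,0.4,0,0,0,-10,0.4,0,0,0,-10,0.4,0,0,0,-10,0.4,0,0,0,-10,0.4,0,0,0,-10,0.4,0,0,0,-5,0.4,0,0,0,0],
)

```text
clock: 52.95
eef_pos: [0.4588, 0.0609, 0.3414]
tool_rot: [0.731, 0.677, 0.066, 0.057]
ft_force: [0.2, -0.0, 0.7]
grip_width: 0.034
```

Run:
```python
from h import *
to(.450,.0604,.25)
w=cam('wrist'); hough(w,(120,60,440,300))
```

```text
t 52.95 p [0.4588 0.0609 0.3414] x [0.074 0.997 0.019] z [ 0.173  0.006 -0.985] q [ 0.15 -0.    0.06  1.46 -0.02  0.22] F [ 0.2 -0.   0.7] w 0.034
grasp pt [0.4507 0.0607 0.3877] need [-0.049 -0.406  2.258]
px 29.060128165726024
hough [278.2 129.8  27.8] [0.4533 0.0869 0.162 ]
hough [329.2 108.8  31.8] [0.4349 0.1421 0.162 ]
hough [318.8  98.8  26.8] [0.4236 0.1308 0.162 ]
hough [256.2 170.2  25.8] [0.499  0.0593 0.162 ]
```

Call:
play_rows(
  deltas=[0.4,-0.02,-0.2,0,0,0.4,-0.02,-0.2,0.2,0,0.4,0,0,0.35,0,0.4,0,0,0.4,0,0.4,0,0,0.4,0,0.4,0,0,0.4,0,0.4,0,0,0.3,0,0.4,0,0,0.15,0,0.4,0,0,0,0,0.4,0,0,0,0],
)

```text
clock: 54.25
eef_pos: [0.4544, 0.0614, 0.209]
tool_rot: [0.733, 0.674, 0.069, 0.059]
ft_force: [-0.7, 0.5, 1.5]
grip_width: 0.0341
```

Run:
```python
from h import *
to(.450,.0604,.15)
w=cam('wrist'); cv2.imwrite('pics/w13.png',w['color']); print(proj(w,[.4545,.088,.162]),proj(w,[.4505,.0604,.163])); hough(w,(120,40,440,300))
```

```text
t 54.25 p [0.4544 0.0614 0.209 ] x [0.082 0.996 0.022] z [ 0.18   0.007 -0.984] q [ 0.15  0.   -0.27  1.11 -0.02  0.23] F [-0.7  0.5  1.5] w 0.0341
grasp pt [0.446  0.0611 0.2552] need [-0.045 -0.247  1.737]
[293.2436607 186.634332 ] [254.49711632 185.48802577]
px 48.25815473014341
hough [293.8 192.8  45. ] [0.4595 0.0882 0.162 ]
hough [289.8 175.2  47. ] [0.4453 0.0858 0.162 ]
hough [367.8 147.8  50.5] [0.4297 0.1397 0.162 ]
hough [381.8 167.2  49.4] [0.4451 0.1508 0.162 ]
hough [348.8 129.8  37.9] [0.4159 0.1261 0.162 ]
hough [366.2 162.8  35.6] [0.4407 0.1395 0.162 ]
hough [355.2 141.8  36.8] [0.4246 0.1309 0.162 ]
```

Call:
play_rows(
  deltas=[0.4,-0.03,-0.1,0,0,0.4,-0.02,-0.1,0.3,0,0.4,0,0,0.3,0,0.4,0,0,0.3,0,0.4,0,0,0.3,0,0.4,0,0,0.2,0,0.4,0,0,0.1,0,0.4,0,0,0,0],
)

```text
clock: 55.3
eef_pos: [0.4601, 0.0602, 0.1201]
tool_rot: [0.733, 0.674, 0.073, 0.061]
ft_force: [-0.7, -0.4, -0.0]
grip_width: 0.0344
```

Run:
```python
from h import *
to(.4535,.0596,.15)
```

```text
t 55.3 p [0.4601 0.0602 0.1201] x [0.082 0.996 0.024] z [ 0.189  0.008 -0.982] q [ 0.14  0.08 -0.44  0.86 -0.02  0.23] F [-0.7 -0.4 -0. ] w 0.0344
grasp pt [0.4513 0.0598 0.1663] need [-0.006 -0.014  0.273]
```

Call:
play_rows(
  deltas=[0.4,0,0,0.14,0,0.4,0,0,0.12,0,0.4,0,0,0,0,0,0,0,0,0,0,0,0,0,0,0,0,0,0,0,0,0,0,0,0],
)

```text
clock: 56.18
eef_pos: [0.464, 0.0604, 0.1051]
tool_rot: [0.733, 0.674, 0.073, 0.062]
ft_force: [-0.1, -0.8, -1.5]
grip_width: 0.0062
```

Run:
```python
from h import *
to(.4535,.0596,.15)
```

```text
t 56.17 p [0.464  0.0604 0.1051] x [0.082 0.996 0.025] z [ 0.191  0.009 -0.982] q [ 0.14  0.1  -0.46  0.82 -0.02  0.23] F [-0.1 -0.8 -1.5] w 0.0062
grasp pt [0.4551 0.06   0.1512] need [-0.009 -0.029  0.015]
```

Wall held (6.2 mm). Lift vertically and carry.

Call:
play_rows(
  deltas=[0,0.005,0.06,-0.3,0,0,0.005,0.06,-0.3,0,0,0.005,0.07,-0.35,0,0,0.005,0.07,-0.35,0,0,0.005,0.07,-0.35,0,0,0.005,0.07,-0.35,0,0,0.005,0.07,-0.35,0,0,-0.3,0,-0.2,0,0,-0.5,0,0,0,0,-0.6,0,0,0,0,-0.6,0,0,0,0,-0.6,0,0,0],
)

```text
clock: 57.68
eef_pos: [0.4482, -0.099, 0.2608]
tool_rot: [0.731, 0.676, 0.072, 0.061]
ft_force: [0.8, 0.5, -1.0]
grip_width: 0.0063
```

Call:
play_rows(
  deltas=[0,-0.6,0,0,0,0,-0.6,0,0,0,0,-0.6,0,0,0,0,-0.6,0,0,0,0,-0.6,0,0,0,0,-0.6,0,0,0,0,-0.4,0,0,0,0,-0.2,0,0,0,0,0,0,0,0],
)

```text
clock: 58.8
eef_pos: [0.4261, -0.3604, 0.2527]
tool_rot: [0.732, 0.675, 0.072, 0.06]
ft_force: [0.2, 0.2, -1.1]
grip_width: 0.0059
```

Run:
```python
from h import *
to(.435,-.410,.1)
```

```text
t 58.8 p [ 0.4261 -0.3604  0.2527] x [0.079 0.997 0.025] z [ 0.186  0.009 -0.983] q [-0.78  0.23  0.1   1.32  0.14 -0.69] F [ 0.2  0.2 -1.1] w 0.0059
grasp pt [ 0.4173 -0.3609  0.2989] need [-0.874 -0.256  3.304]
```

Call:
play_rows(
  deltas=[0,-0.4,-0.15,0,0,0,-0.4,-0.15,0,0,0,-0.07,-0.08,0.2,0,0,0,0,0.35,0,0,0,0,0.4,0,0,0,0,0.4,0,0,0,0,0.4,0,0,0,0,0.4,0,0,0,0,0.4,0,0,0,0,0.3,0,0,0,0,0.2,0,0,0,0,0,0],
)

```text
clock: 60.3
eef_pos: [0.4369, -0.39, 0.0587]
tool_rot: [0.727, 0.681, 0.075, 0.055]
ft_force: [-0.5, 0.2, -1.0]
grip_width: 0.0061
```

Run:
```python
from h import *
to(.435,-.410,.058)
```

```text
t 60.3 p [ 0.4369 -0.39    0.0587] x [0.062 0.997 0.035] z [ 0.184  0.023 -0.983] q [-0.81  0.42 -0.15  0.89  0.15 -0.74] F [-0.5  0.2 -1. ] w 0.0061
grasp pt [ 0.4283 -0.3911  0.1049] need [-0.335 -0.011  0.781]
```

Call:
play_rows(
  deltas=[0,-0.17,0,0,0,0,-0.16,0,0.1,0,0,0,0,0.25,0,0,0,0,0.2,0,0,0,0,0.12,0,0,0,0,0,0],
)

```text
clock: 61.05
eef_pos: [0.4442, -0.4114, 0.0173]
tool_rot: [0.727, 0.68, 0.075, 0.056]
ft_force: [-0.2, 0.9, -0.4]
grip_width: 0.0062
```

Run:
```python
from h import *
to(.435,-.410,.058)
```

```text
t 61.05 p [ 0.4442 -0.4114  0.0173] x [0.063 0.997 0.033] z [ 0.186  0.021 -0.982] q [-0.83  0.5  -0.14  0.81  0.15 -0.76] F [-0.2  0.9 -0.4] w 0.0062
grasp pt [ 0.4355 -0.4123  0.0634] need [ 0.035 -0.027  0.088]
```

Call:
play_rows(
  deltas=[0,0.03,0,0.05,0,0,0,0,0.04,0,0,0,0,0.01,0,0.2,0,0,0,0,0.2,0,0,0,0,0.2,0,0,0,0,0.2,0,0,-0.15,0,0.2,0,0,-0.3,0,0.2,0,0,-0.4,0,0.5,0,0,-0.4,0,1,0,0,-0.4,0,1,0,0,-0.4,0],
)

```text
clock: 62.55
eef_pos: [0.4218, -0.4116, 0.1383]
tool_rot: [0.727, 0.68, 0.076, 0.057]
ft_force: [1.2, -0.3, 0.5]
grip_width: 0.0706
```

Call:
play_rows(
  deltas=[1,0,0,-0.5,0,1,0,0,-0.5,0,1,0,0,-0.5,0,1,0.4,0,-0.4,0,1,0.7,0,0,0,1,0.7,0,0,0,1,0.7,0,0,0,1,0.7,0,0,0,1,0.7,0,0,0,1,0.7,0,0,0,1,0.7,0,0,0,1,0.7,0,0,0],
)

```text
clock: 64.05
eef_pos: [0.4228, -0.0488, 0.2759]
tool_rot: [0.729, 0.677, 0.078, 0.067]
ft_force: [0.2, 0.2, -0.1]
grip_width: 0.0851
```

Call:
play_rows(
  deltas=[1,0.7,0,0,0,1,0.6,0,0,0,1,0.5,0,0,0,1,0.2,0,0,0,1,0,0,0,0],
)

```text
clock: 64.68
eef_pos: [0.4303, 0.0767, 0.2828]
tool_rot: [0.727, 0.679, 0.081, 0.069]
ft_force: [0.2, -0.5, 1.0]
grip_width: 0.0855
```

Run:
```python
from h import *
to(.441,.144,.148)
w=cam('wrist'); cv2.imwrite('pics/w14.png',w['color']); print(proj(w,[.441,.144,.162])); hough(w,(80,10,500,300))
```

```text
t 64.67 p [0.4303 0.0767 0.2828] x [0.066 0.998 0.025] z [ 0.211  0.01  -0.978] q [ 0.2  -0.09 -0.18  1.27 -0.03  0.27] F [ 0.2 -0.5  1. ] w 0.0855
grasp pt [0.4204 0.0762 0.3287] need [ 1.075 -0.374  3.028]
[327.02686177 155.84044569]
px 35.74579416638695
hough [325.2 146.2  31.8] [0.4313 0.142  0.162 ]
hough [331.2 158.8  34.6] [0.4443 0.1481 0.162 ]
hough [182.2 185.2  33.4] [0.4611 0.0037 0.162 ]
```

Call:
play_rows(
  deltas=[1,0.4,-0.12,0,0,1,0.4,-0.12,0,0,1,0.31,-0.12,0,0,1,0,0,0.3,0,1,0,0,0.4,0,1,0,0,0.4,0,1,0,0,0.3,0,1,0,0,0.1,0,1,0,0,0,0],
)

```text
clock: 65.85
eef_pos: [0.4349, 0.1357, 0.1908]
tool_rot: [0.733, 0.671, 0.08, 0.071]
ft_force: [0.8, -0.2, 0.4]
grip_width: 0.0858
```

Run:
```python
from h import *
to(.442,.146,.148)
w=cam('wrist'); cv2.imwrite('pics/w15.png',w['color']); print(proj(w,[.442,.146,.162])); hough(w,(120,30,440,300))
```

```text
t 65.85 p [0.4349 0.1357 0.1908] x [0.086 0.996 0.022] z [ 0.213  0.003 -0.977] q [ 0.35 -0.01 -0.34  1.04 -0.07  0.43] F [ 0.8 -0.2  0.4] w 0.0858
grasp pt [0.4249 0.1355 0.2368] need [ 0.166 -0.052  1.506]
[273.06976247 208.39756033]
px 54.0645485557916
hough [273.8 215.2  50.8] [0.4476 0.1461 0.162 ]
hough [271.2 189.8  50.8] [0.4275 0.1457 0.162 ]
hough [264.8 177.2  59. ] [0.418  0.1422 0.162 ]
```

View pics/w15.png

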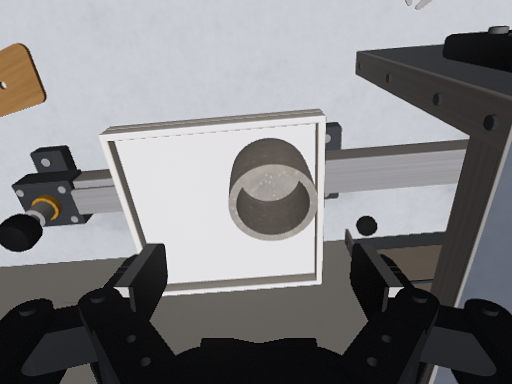

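The last grey cup stands alone, rim centre about (273,203) → (0.439,0.146); shelf otherwise empty. Descend and grip.

Call:
play_rows(
  deltas=[1,0.09,-0.05,0.1,0,1,0.08,-0.05,0.3,0,1,0,0,0.3,0,1,0,0,0.3,0,1,0,0,0.3,0,1,0,0,0.15,0,1,0,0,0,0],
)

```text
clock: 66.78
eef_pos: [0.4519, 0.1506, 0.1066]
tool_rot: [0.732, 0.672, 0.085, 0.072]
ft_force: [0.3, 0.5, 0.5]
grip_width: 0.0856
```

Run:
```python
from h import *
to(.439,.146,.148)
```

```text
t 66.78 p [0.4519 0.1506 0.1066] x [0.083 0.996 0.027] z [ 0.222  0.008 -0.975] q [ 0.37  0.1  -0.46  0.8  -0.07  0.45] F [0.3 0.5 0.5] w 0.0856
grasp pt [0.4415 0.1502 0.1525] need [-0.075 -0.051  0.063]
```

Call:
play_rows(
  deltas=[1,-0.06,-0.05,0.06,0,1,0,0,0,0,0,0,0,0,0,0,0,0,0,0,0,0,0,0,0,0,0,0,0,0],
)

```text
clock: 67.53
eef_pos: [0.4507, 0.1477, 0.1048]
tool_rot: [0.732, 0.671, 0.087, 0.073]
ft_force: [-0.2, -0.7, -0.9]
grip_width: 0.0589
```

Run:
```python
from h import *
to(.439,.146,.148)
```

```text
t 67.53 p [0.4507 0.1477 0.1048] x [0.083 0.996 0.029] z [ 0.226  0.01  -0.974] q [ 0.37  0.1  -0.48  0.78 -0.07  0.45] F [-0.2 -0.7 -0.9] w 0.0589
grasp pt [0.4401 0.1472 0.1506] need [-0.023 -0.026  0.038]
```

Call:
play_rows(
  deltas=[0,0.005,0.07,-0.3,0,0,0.005,0.07,-0.3,0,0,0.005,0.08,-0.35,0,0,0.005,0.08,-0.35,0,0,0.005,0.08,-0.35,0,0,0.005,0.08,-0.35,0,0,0.005,0.08,-0.35,0,0,-0.3,0.1,-0.2,0,0,-0.5,0.1,0,0,0,-0.6,0.1,0,0,0,-0.6,0.1,0,0,0,-0.6,0.1,0,0],
)

```text
clock: 69.03
eef_pos: [0.4617, -0.0152, 0.2641]
tool_rot: [0.73, 0.675, 0.083, 0.071]
ft_force: [0.7, -0.4, -1.1]
grip_width: 0.0594
```

Call:
play_rows(
  deltas=[0,-0.6,0.1,0,0,0,-0.6,0.1,0,0,0,-0.6,0.1,0,0,0,-0.6,0.1,0,0,0,-0.6,0.1,0,0,0,-0.6,0.1,0,0,0,-0.6,0.1,0,0,0,-0.6,0.1,0,0,0,-0.5,0.1,0,0,0,-0.3,0,0,0,0,0,0,0,0],
)

```text
clock: 70.4
eef_pos: [0.4855, -0.3674, 0.2606]
tool_rot: [0.732, 0.673, 0.081, 0.066]
ft_force: [-0.0, 0.1, -0.7]
grip_width: 0.0592
```

Run:
```python
from h import *
to(.525,-.395,.1)
```

```text
t 70.4 p [ 0.4855 -0.3674  0.2606] x [0.08  0.996 0.03 ] z [ 0.208  0.013 -0.978] q [-0.73  0.31  0.23  1.34  0.15 -0.63] F [-0.   0.1 -0.7] w 0.0592
grasp pt [ 0.4757 -0.368   0.3066] need [-0.485  0.127  3.533]
```

Call:
play_rows(
  deltas=[0,-0.25,0,0,0,0,-0.24,-0.02,0.1,0,0,0,0,0.35,0,0,0,0,0.4,0,0,0,0,0.4,0,0,0,0,0.4,0,0,0,0,0.4,0,0,0,0,0.4,0,0,0,0,0.4,0,0,0,0,0.3,0,0,0,0,0.15,0,0,0,0,0,0],
)

```text
clock: 71.9
eef_pos: [0.524, -0.3953, 0.0581]
tool_rot: [0.73, 0.675, 0.081, 0.066]
ft_force: [0.5, 0.6, -0.1]
grip_width: 0.0594
```

Run:
```python
from h import *
to(.525,-.395,.058)
```

```text
t 71.9 p [ 0.524  -0.3953  0.0581] x [0.075 0.997 0.03 ] z [ 0.208  0.013 -0.978] q [-0.72  0.52  0.01  0.91  0.15 -0.63] F [ 0.5  0.6 -0.1] w 0.0594
grasp pt [ 0.5142 -0.3959  0.1041] need [0.006 0.015 0.789]
```

Call:
play_rows(
  deltas=[0,0,0,0.25,0,0,0,0,0.25,0,0,0,0,0.15,0,0,0,0,0.05,0,0,0,0,0,0],
)

```text
clock: 72.53
eef_pos: [0.5341, -0.3956, 0.0159]
tool_rot: [0.73, 0.675, 0.081, 0.067]
ft_force: [-0.1, -1.0, -0.6]
grip_width: 0.059
```

Run:
```python
from h import *
to(.525,-.395,.058)
```

```text
t 72.53 p [ 0.5341 -0.3956  0.0159] x [0.075 0.997 0.028] z [ 0.21   0.011 -0.978] q [-0.71  0.58 -0.02  0.82  0.15 -0.62] F [-0.1 -1.  -0.6] w 0.059
grasp pt [ 0.5242 -0.3962  0.0618] need [ 0.018 -0.003  0.065]
```

Call:
play_rows(
  deltas=[0,0,0,0.05,0,0,0,0,0.02,0,0,0,0,0,0,1,0,0,0,0,1,0,0,0,0,1,0,0,0,0,1,0,0,-0.2,0,1,0,0,-0.4,0,1,0,0,-0.4,0,1,0,0,-0.4,0,1,0,0,-0.4,0,1,0,0,-0.4,0],
)

```text
clock: 74.03
eef_pos: [0.5064, -0.3975, 0.1491]
tool_rot: [0.73, 0.675, 0.082, 0.069]
ft_force: [-0.3, 0.4, -0.1]
grip_width: 0.0852
```

Call:
play_rows(
  deltas=[1,0,-0.2,-0.5,0,1,0,-0.3,-0.5,0,1,0,-0.3,-0.5,0,1,0,-0.3,-0.5,0,1,0,0,0,0],
)

```text
clock: 74.65
eef_pos: [0.4143, -0.3943, 0.2639]
tool_rot: [0.729, 0.675, 0.082, 0.075]
ft_force: [1.5, -0.0, -0.0]
grip_width: 0.0854
```

Run:
```python
from h import *
st(); w=cam('wrist'); t=cam('top')
for n,p in dict(green=(.441,-.477,.067),g1=(.437,-.382,.07),g2=(.525,-.395,.07),therm=(.466,-.276,.146)).items(): print(n,np.round(proj(w,p),0),np.round(proj(t,p),0))
hough(w,(10,10,500,300),z=.069)
cv2.imwrite('pics/w16.png',cv2.resize(np.hstack([w['color'],cv2.resize(t['color'][130:274,220:412],(512,384))]),(800,300),interpolation=3))
```

```text
t 74.65 p [ 0.4143 -0.3943  0.2639] x [0.075 0.997 0.018] z [ 0.221  0.    -0.975] q [-0.86  0.24  0.14  1.32  0.17 -0.77] F [ 1.5 -0.  -0. ] w 0.0854
green [187. 151.] [380. 229.]
g1 [267. 143.] [352. 220.]
g2 [261. 208.] [363. 201.]
therm [379. 190.] [327. 189.]
px 28.182106880156027
hough [267.2 146.8  26.9] [ 0.4423 -0.3822  0.069 ]
hough [265.8 132.8  24.2] [ 0.4251 -0.3828  0.069 ]
hough [191.2 142.2  29.5] [ 0.4294 -0.4696  0.069 ]
hough [261.2 211.8  25.3] [ 0.5322 -0.3956  0.069 ]
hough [354.8  17.8  21.2] [ 0.3154 -0.2887  0.069 ]
hough [260.2 192.8  23. ] [ 0.5034 -0.3949  0.069 ]
hough [ 81.2 205.2  24.2] [ 0.5021 -0.6262  0.069 ]
hough [ 43.2 226.2  22.5] [ 0.53   -0.6889  0.069 ]
```

All three rims are found at the expected places and height (upright). Now the car: go over the knob.

Call:
play_rows(
  deltas=[1,0.4,0,0,0,1,0.6,0,0,0,1,0.6,0,0,0,1,0.6,0,0,0,1,0.6,0,0,0,1,0.6,0,0,0,1,0.6,0,0,0,1,0.6,0,0,0,1,0.3,0,0,0,1,0,0,0,0],
)

```text
clock: 76.0
eef_pos: [0.4367, -0.0851, 0.253]
tool_rot: [0.727, 0.679, 0.08, 0.06]
ft_force: [0.1, 0.1, -0.6]
grip_width: 0.0853
```

Run:
```python
from h import *
to(.479,-.0853,.19); w=cam('wrist'); print(proj(w,[.479,-.0853,.1205])); hough(w,(150,60,400,300),z=.1205,r=.016)
```

```text
t 76.0 p [ 0.4367 -0.0851  0.253 ] x [0.066 0.997 0.034] z [ 0.198  0.02  -0.98 ] q [-0.24 -0.05 -0.21  1.22  0.07 -0.17] F [ 0.1  0.1 -0.6] w 0.0853
grasp pt [ 0.4274 -0.0861  0.299 ] need [0.008 0.485 1.951]
[256.16103994 186.67001427]
px 17.60288799213742
```

Call:
play_rows(
  deltas=[1,0,0.25,0,0,1,0,0.23,0.2,0,1,0,0,0.35,0,1,0,0,0.4,0,1,0,0,0.4,0,1,0,0,0.35,0,1,0,0,0.2,0,1,0,0,0,0],
)

```text
clock: 77.05
eef_pos: [0.4953, -0.0913, 0.138]
tool_rot: [0.731, 0.676, 0.078, 0.06]
ft_force: [-0.7, 0.4, -0.1]
grip_width: 0.0858
```

Run:
```python
from h import *
to(.479,-.0853,.113); w=cam('wrist'); p=proj(w,[.479,-.0853,.1205]); print(p)
g=cv2.cvtColor(w['color'],cv2.COLOR_BGR2GRAY); r=[np.where(g[int(v),190:330]<55)[0]+190 for v in (p[1]-20,p[1]-10,p[1],p[1]+10)]; print([(a.min(),a.max()) for a in r if len(a)])
col=np.where(g[100:300,int(p[0])]<55)[0]+100; print(col.min(),col.max())
```

```text
t 77.05 p [ 0.4953 -0.0913  0.138 ] x [0.075 0.997 0.034] z [ 0.195  0.018 -0.981] q [-0.22  0.14 -0.32  0.92  0.06 -0.14] F [-0.7  0.4 -0.1] w 0.0858
grasp pt [ 0.4861 -0.0922  0.1841] need [ 0.066 -0.353  1.141]
[264.6743431  186.81136425]
[(np.int64(218), np.int64(285)), (np.int64(239), np.int64(288)), (np.int64(240), np.int64(288)), (np.int64(246), np.int64(282))]
111 204
```

Call:
play_rows(
  deltas=[1,0.04,-0.18,0.1,0,1,0.03,-0.17,0.3,0,1,0,0,0.3,0,1,0,0,0.25,0,1,0,0,0.15,0,1,0,0,0,0],
)

```text
clock: 77.85
eef_pos: [0.4885, -0.0842, 0.0717]
tool_rot: [0.73, 0.675, 0.081, 0.063]
ft_force: [0.0, 0.6, -0.2]
grip_width: 0.0854
```

Run:
```python
from h import *
to(.479,-.0853,.113)
```

```text
t 77.85 p [ 0.4885 -0.0842  0.0717] x [0.075 0.997 0.032] z [ 0.203  0.017 -0.979] q [-0.21  0.19 -0.46  0.73  0.06 -0.13] F [ 0.   0.6 -0.2] w 0.0854
grasp pt [ 0.4789 -0.0849  0.1177] need [-0.008 -0.013  0.077]
```

Close on the knob, lift the pin.

Call:
play_rows(
  deltas=[1,0,0,0.08,0,1,0,0,0,0,0,0,0,0,0,0,0,0,0,0,0,0,0,0,0,0,0,0,0,0,0,0,0,0,0,0,0,0,0,0],
)

```text
clock: 78.85
eef_pos: [0.4906, -0.0849, 0.0691]
tool_rot: [0.73, 0.675, 0.081, 0.065]
ft_force: [-1.9, 0.0, 0.6]
grip_width: 0.0302
```

```bash
python3 -c "
from h import *
st()"
```

```text
t 78.85 p [ 0.4906 -0.0849  0.0691] x [0.075 0.997 0.03 ] z [ 0.207  0.014 -0.978] q [-0.21  0.19 -0.46  0.72  0.06 -0.12] F [-1.9  0.   0.6] w 0.0302
```

Call:
play_rows(
  deltas=[0,0,0.02,-0.1,0,0,0,0.02,-0.1,0,0,0,0,0,0],
)

```text
clock: 79.22
eef_pos: [0.4904, -0.0849, 0.08]
tool_rot: [0.73, 0.675, 0.081, 0.064]
ft_force: [3.5, 0.0, -9.4]
grip_width: 0.0303
```

```bash
python3 -c "
from h import *
st()"
```

```text
t 79.22 p [ 0.4904 -0.0849  0.08  ] x [0.075 0.997 0.031] z [ 0.205  0.015 -0.979] q [-0.21  0.18 -0.44  0.75  0.06 -0.13] F [ 3.5  0.  -9.4] w 0.0303
```

Call:
play_rows(
  deltas=[0,0.2,-0.016,-0.005,0,0,0.25,-0.02,-0.008,0,0,0.25,-0.02,-0.008,0,0,0.25,-0.02,-0.008,0,0,0,0,0,0],
)

```text
clock: 79.85
eef_pos: [0.4907, -0.0304, 0.0805]
tool_rot: [0.731, 0.674, 0.078, 0.067]
ft_force: [3.9, 2.3, -9.5]
grip_width: 0.0301
```

```bash
python3 -c "
from h import *
st()"
```

```text
t 79.85 p [ 0.4907 -0.0304  0.0805] x [0.079 0.997 0.023] z [ 0.205  0.007 -0.979] q [-0.08  0.17 -0.46  0.74  0.02  0.01] F [ 3.9  2.3 -9.5] w 0.0301
```

Call:
play_rows(
  deltas=[0,0.25,-0.02,-0.005,0,0,0.28,-0.022,-0.005,0,0,0.28,-0.022,-0.005,0,0,0.28,-0.022,-0.005,0,0,0.28,-0.022,-0.005,0,0,0.28,-0.022,-0.005,0,0,0.25,-0.022,-0.005,0,0,0.25,-0.022,-0.005,0,0,0.2,-0.02,-0.005,0,0,0,0,0,0],
)

```text
clock: 81.1
eef_pos: [0.4914, 0.1091, 0.0792]
tool_rot: [0.733, 0.673, 0.074, 0.071]
ft_force: [4.4, 2.7, -9.3]
grip_width: 0.0299
```

```bash
python3 -c "
from h import *
st()"
```

```text
t 81.1 p [0.4914 0.1091 0.0792] x [0.084 0.996 0.013] z [ 0.203 -0.004 -0.979] q [ 0.25  0.19 -0.43  0.75 -0.06  0.34] F [ 4.4  2.7 -9.3] w 0.0299
```

Call:
play_rows(
  deltas=[0,0.2,-0.016,0,0,0,0.2,-0.016,0.01,0,0,0.1,-0.008,0.02,0,0,0.06,-0.005,0.02,0,0,0.05,-0.004,0.02,0,0,0.04,-0.003,0.03,0,0,0.03,0,0.03,0,0,0.02,0,0.03,0],
)

```text
clock: 82.1
eef_pos: [0.4924, 0.1394, 0.0756]
tool_rot: [0.737, 0.667, 0.067, 0.08]
ft_force: [-7.1, -5.2, 11.9]
grip_width: 0.03
```

```bash
python3 -c "
from h import *
st()"
```

```text
t 82.1 p [0.4924 0.1394 0.0756] x [ 0.1    0.995 -0.007] z [ 0.206 -0.028 -0.978] q [ 0.34  0.22 -0.4   0.76 -0.09  0.43] F [-7.1 -5.2 11.9] w 0.03
```

Call:
play_rows(
  deltas=[0,0.06,-0.006,-0.01,0,0,0.06,-0.006,0,0,0,0.06,-0.006,0,0,0,0.05,-0.005,0.01,0,0,0.04,-0.004,0.01,0,0,0,0,0,0],
)

```text
clock: 82.85
eef_pos: [0.4921, 0.1484, 0.0714]
tool_rot: [0.74, 0.665, 0.061, 0.085]
ft_force: [3.3, -3.4, -7.1]
grip_width: 0.0303
```

```bash
python3 -c "
from h import *
st()"
```

```text
t 82.85 p [0.4921 0.1484 0.0714] x [ 0.109  0.994 -0.022] z [ 0.203 -0.044 -0.978] q [ 0.37  0.24 -0.39  0.76 -0.11  0.46] F [ 3.3 -3.4 -7.1] w 0.0303
```

Call:
play_rows(
  deltas=[0,0,0,0.03,0,0,0,0,0.03,0,0,0,0,0.01,0],
)

```text
clock: 83.22
eef_pos: [0.4922, 0.1483, 0.0686]
tool_rot: [0.74, 0.665, 0.061, 0.084]
ft_force: [-2.6, -6.2, 1.2]
grip_width: 0.0299
```

```bash
python3 -c "
from h import *
st()"
```

```text
t 83.22 p [0.4922 0.1483 0.0686] x [ 0.109  0.994 -0.021] z [ 0.202 -0.043 -0.978] q [ 0.37  0.24 -0.4   0.76 -0.11  0.46] F [-2.6 -6.2  1.2] w 0.0299
```

Pin home (z 0.0686, spring force gone, car resists sideways). Release, withdraw and check.

Call:
play_rows(
  deltas=[0,0,0,0,0,1,0,0,0,0,1,0,0,0,0,1,0,0,0,0,1,0,0,0,0,1,0,0,-0.3,0,1,0,0,-0.4,0,1,0,0,-0.4,0,1,0,0,-0.5,0,1,0,0,-0.5,0,1,0,0,-0.5,0,1,0,0,-0.5,0],
)

```text
clock: 84.72
eef_pos: [0.4519, 0.1581, 0.2549]
tool_rot: [0.739, 0.666, 0.06, 0.082]
ft_force: [-0.2, 0.4, -0.2]
grip_width: 0.0852
```

Call:
play_rows(
  deltas=[1,-0.4,0,-0.2,0,1,-0.6,0,0,0,1,-0.6,0,-0.3,0,1,-0.6,0,-0.3,0,1,-0.6,0,-0.3,0,1,-0.6,0,0,0,1,-0.6,0,0,0,1,-0.6,0,0,0,1,-0.5,0,0,0,1,-0.2,0,0,0,1,0,0,0,0],
)

```text
clock: 86.1
eef_pos: [0.4057, -0.1627, 0.3323]
tool_rot: [0.737, 0.667, 0.065, 0.085]
ft_force: [0.8, 0.8, -0.5]
grip_width: 0.0853
```

Run:
```python
from h import *
st(); w=cam('wrist'); t=cam('top')
for n,p in dict(knob=(.479,.150,.12),green=(.441,-.477,.067),g1=(.440,-.382,.07),g2=(.527,-.395,.07),therm=(.466,-.276,.146)).items(): print(n,np.round(proj(w,p)*400/512,0),np.round(proj(t,p),0))
cv2.imwrite('pics/w17.png',cv2.resize(np.hstack([w['color'],cv2.resize(t['color'][110:254,200:392],(512,384))]),(800,300),interpolation=3))
```

```text
t 86.1 p [ 0.4057 -0.1627  0.3323] x [ 0.101  0.995 -0.017] z [ 0.21  -0.038 -0.977] q [-0.42 -0.09 -0.05  1.4   0.05 -0.31] F [ 0.8  0.8 -0.5] w 0.0853
knob [403. 122.] [212. 154.]
green [ 38. 122.] [380. 229.]
g1 [ 86. 117.] [352. 219.]
g2 [ 94. 158.] [363. 201.]
therm [135. 144.] [327. 189.]
```

View pics/w17.png

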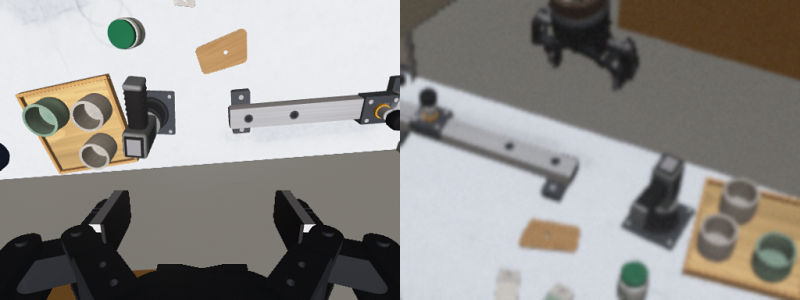

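Final picture: three cups upright in the tray (45,118), (92,112), (98,150); thermometer upright in the holster, its back at (137,146) where predicted; car run in with its knob at the right edge (395,118), both outer holes bare. Hand in.

```bash
python3 -c "
from h import *
st(); print(ticket.job_done())"
```

```text
t 86.2 p [ 0.4058 -0.1618  0.3324] x [ 0.099  0.995 -0.017] z [ 0.21  -0.037 -0.977] q [-0.42 -0.09 -0.05  1.4   0.05 -0.31] F [ 0.1  0.2 -0.5] w 0.0857
the job is handed in; nothing more can be done
None
```

I carried out every step and handed the job in at 86 s; the hand-in gives no verdict, so the only confirmation is my own checks.

- **Car out:** I drew it to the outermost hole by the knob. It travelled 84 mm and the knob came back down to its home height.
- **Thermometer reading:** I held it for about 2.5 s, lens roughly 13 cm above the shelf. By calculation it was aimed within about 5 mm of the shelf's middle, and a picture of the thermometer taken just before the final nudge fitted that to 2–3 mm.
- **Cups:** All three now stand upright in the ware tray. One grey cup had been knocked toward the shelf's middle, so I took it by its wall.
- **Thermometer back:** The last picture shows it upright in the holster, with the back of the barrel where I expected it.
- **Car in:** Knob travel was about 233 mm against the nominal 235, which is within the 5 mm allowed. At the end the knob was at its home height, the spring force had gone and the car resisted sideways. The pin itself I could judge only from height and force, not see.

**Disagreements:**
- The fingers sat about 28 mm higher than the stated tool point, so my first grip closed on top of the knob. I found this by looking and allowed for it afterwards.
- Quick moves gradually tilted the tool to about 0.2 rad, and I could not undo it. I kept the jaws along the car's direction, where that tilt does no harm.
- The scene camera was blocked throughout.

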